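Strip the keeper bar from the veneer press

ROBOT

A 6-joint arm with a two-finger parallel gripper is mounted at the origin on a cart in front of the work surface, level with it; the furniture and walls round the work are solid. World frame = base frame: x ahead of the robot, y to its left, z up, the work surface at z = 0. Lengths are in m, angles in rad, forces in N, time in s.
With the tool pointing down it reaches from about 0.4 to 0.825 m from the base axis. Payload 7 kg.
Tool frame: the origin (TCP) lies between the finger pads; the fingertips stand 22 mm ahead of it and the grasp point (between the pads) lies 3 mm ahead of it; z points along the fingers, y is the direction in which the jaws open and shut (so a half turn about z gives the same grasp; the last joint's range is limited). The gripper opens to 88 mm and grips with 3 to 60 N. Pads are 19 mm wide; open, the fingers measure 130 mm over their backs; the gripper's body (78 mm by 193 mm) begins 47 mm behind the grasp point.
Start: joints at [1.581, 0.359, 0.012, 0, -1.224, -0.288], TCP at [0.185, 0.649, 0.249] pointing down, gripper open.
Joint ranges: [-3.07, 3.07], [-1.43, 2.12], [-1.02, 1.25], [-3.03, 1.67], [-3.05, -0], [-3.03, 3.03]. Speed limits (rad/s): [2.39, 2.39, 3.01, 3.14, 3.14, 3.14].

INTERFACE

Orientations are given as [roll, pitch, yaw] about the fixed x, y, z axes, in that order (R = Rz(yaw) Ry(pitch) Rx(roll)).
In Python, from station import arm, optics gives the robot as it stands. The module is installed in compiled form; this text tells all that it offers.
- The arm moves only by the tool jog_arm, never from a script. Its argument "motion" is a list that holds one entry, the list of rows, each a list of 7 numbers: the shift along the tool's x, y, z in m, then the turn, a rotation vector about the tool's x, y, z in degrees, then the finger opening in m, from 0 to 0.0876. In form: [[[x, y, z, rx, ry, rz, grip], ...]]. A call has 1 to 8 rows; each row is the pose to reach, as a shift and turn from the pose measured when the call began, along the tool's axes at that moment; what a row does not reach only later rows make up. A row lasts 1/10 s, in which the tool goes at most 50 mm and 8.59 degrees, less where a joint would pass 70% of its speed; a pose out of reach is approached as far as the arm can. A call with a gripper value outside its range is refused whole. The fingers move at their own pace and stop on an object; "newtons" is the grip in N (left out, the last holds). Time passes only in rows, so rows that repeat a pose let the fingers close. It gives the time, the measured TCP pose, the force and the opening at its end, in the units of the state.
- arm.get_state(): the state, without advancing time (a new reading comes with each control period).
- optics.grab_frame(name): name is "side" or "top" or "wrist"; returns the picture (400x640x3 uint8, red, green, blue); there is no depth.
- optics.camera_model(name): a dict with "mtx" (3x3 intrinsics, pixels), "R" (3x3) and "t" (3): a world point X has camera coordinates R X + t; the wrist camera has in their place "mount" (4x4, takes a point from camera to tool coordinates, whose origin is the TCP and whose axes are the flange's). Camera axes: x right, y down, z forward; pixel columns grow to the right and rows downward; lengths in m; the calibration is good to about 2 mm. A picture is of the moment at which its call begins: read the wrist's pose just before it. camera_model takes no time and is no camera call.
- arm.job_done(): hands the job in, once; it reports no verdict.
The state is a dict: "t": time; "q": joint angles; "qd": joint speeds; "joint_efforts": joint torques, N m; "eef_pos": TCP position; "ee_rot": TCP orientation; "force": force on the tool from outside, world axes, zero at the start; "moment": the same for the moment, N m; "width": finger opening in m.
Only numpy, scipy, OpenCV 4.12 (cv2) and the standard library are available. Lean on these libraries where they do the work, as an engineer would, in place of code of your own. Each camera call takes 0.05 s, during which the arm holds its last target.

TASK

The veneer panel in the small press is dry. Take the hooked pick off its rack and use it to pull every spring clip out of its stud groove (never touch a seated clip with the fingers), then lift the keeper bar up and off its studs and lay it flat in the middle of the grey sheet. Finish with all the clips lying in the white parts tray and the pick hanging in its rack again, leaving the two jars and the spool where they stand.

Things in the scene. Friction and masses are not known exactly. Their poses are not given: they have to be found in the camera images.
- press: Fixed veneer press. Grey bed 110 x 270 (y) x 20 mm, from 70 mm in front (-x) of the stud line to 40 mm behind; on it a 6 mm wooden panel (top at z = 26 mm). Four steel studs, diameter 18 mm, stand on its line x = 0 at y = -100, -45, 45 and 100 mm, tops at z = 53 mm. Origin: on the worktop below the middle of the stud line.
- stud_1 (a point): Centre of the groove floor of stud 1 (y = -100 mm in the press's frame), 41 mm above the worktop. Groove 6 mm high, core diameter 12 mm, between an 18 mm shoulder below and an 18 mm cap above. A seated clip pulled in its own -x by its eye snaps off at about 5 to 10 N within 10 mm and drops at 15 to 25 mm, often leaning on the bar's edge.
- stud_2 (a point): Centre of the groove floor of stud 2 (y = -45 mm in the press's frame), 41 mm above the worktop. Groove 6 mm high, core diameter 12 mm, between an 18 mm shoulder below and an 18 mm cap above. A seated clip pulled in its own -x by its eye snaps off at about 5 to 10 N within 10 mm and drops at 15 to 25 mm, often leaning on the bar's edge.
- stud_3 (a point): Centre of the groove floor of stud 3 (y = 45 mm in the press's frame), 41 mm above the worktop. Groove 6 mm high, core diameter 12 mm, between an 18 mm shoulder below and an 18 mm cap above. A seated clip pulled in its own -x by its eye snaps off at about 5 to 10 N within 10 mm and drops at 15 to 25 mm, often leaning on the bar's edge.
- stud_4 (a point): Centre of the groove floor of stud 4 (y = 100 mm in the press's frame), 41 mm above the worktop. Groove 6 mm high, core diameter 12 mm, between an 18 mm shoulder below and an 18 mm cap above. A seated clip pulled in its own -x by its eye snaps off at about 5 to 10 N within 10 mm and drops at 15 to 25 mm, often leaning on the bar's edge.
- clip_1: Orange spring clip, absent or seated level in the groove of stud 1. Flat, 5 mm thick, x -35 to +9 mm, 22 mm wide (y), 24 g, same either way up. Origin: mid-thickness, on the stud's axis when seated. Two sprung arms towards +x (open mouth); towards -x a pull eye: a 14 (x) x 12 mm opening centred at x = -23 mm. Middle for gripping across its width: x = -14 mm.
- clip_2: Orange spring clip, absent or seated level in the groove of stud 2. Flat, 5 mm thick, x -35 to +9 mm, 22 mm wide (y), 24 g, same either way up. Origin: mid-thickness, on the stud's axis when seated. Two sprung arms towards +x (open mouth); towards -x a pull eye: a 14 (x) x 12 mm opening centred at x = -23 mm. Middle for gripping across its width: x = -14 mm.
- clip_3: Orange spring clip, absent or seated level in the groove of stud 3. Flat, 5 mm thick, x -35 to +9 mm, 22 mm wide (y), 24 g, same either way up. Origin: mid-thickness, on the stud's axis when seated. Two sprung arms towards +x (open mouth); towards -x a pull eye: a 14 (x) x 12 mm opening centred at x = -23 mm. Middle for gripping across its width: x = -14 mm.
- clip_4: Orange spring clip, absent or seated level in the groove of stud 4. Flat, 5 mm thick, x -35 to +9 mm, 22 mm wide (y), 24 g, same either way up. Origin: mid-thickness, on the stud's axis when seated. Two sprung arms towards +x (open mouth); towards -x a pull eye: a 14 (x) x 12 mm opening centred at x = -23 mm. Middle for gripping across its width: x = -14 mm.
- keeper: Aluminium keeper bar 44 x 250 (y) x 10 mm, 0.30 kg, four 22 mm holes loosely over the studs; in its middle a black upright grip block 14 (x) x 42 (y) mm, from 10 to 46 mm above the underside. Origin: centre of the underside. At first it rests on the panel (underside 26 mm above the worktop): raise it over 28 mm to clear the studs.
- pick: Hooked pick, 90 g. Green handle 16 mm wide (y), 18 mm high, x -62 to +62 mm, a dark 22 mm collar at either end; from the +x collar a 5 mm steel shank runs on to x = 112 mm and turns down (-z) into a 5 mm hook pin. Origin: middle of the handle.
- pick_tip (a point): Lowest point of the pick's hook pin: x = 112, y = 0, z = -20.5 mm in the pick's frame.
- rack: Fixed wooden rack: base 134 (x) x 56 x 10 mm and two forked uprights, 10 mm thick, at x = -52 and +52 mm, prongs 22 mm apart at the bottom, wider above, up to 86 mm high. The pick hangs in both forks, collars just outside the uprights, hook pin down beyond the +x one. Origin: on the worktop below the middle.
- rack_seat (a point): Where the pick's origin lies when it hangs in the rack: 75 mm above the rack's origin; the pick's axes are then parallel to the rack's.
- tray: Loose white open parts tray, 110 (x) x 100 (y) x 20 mm outside, walls and floor 4 mm. Origin: centre of the underside.
- sheet: Loose grey cutting sheet, 200 (x, long) x 150 (y) x 8 mm. Origin: centre of the underside.
- ochre_jar: Bystander: glass jar with ochre pigment and black lid, diameter 52, 62 mm high. Origin: centre of the underside.
- blue_jar: Bystander: glass jar with blue pigment and white lid, diameter 48, 58 mm high. Origin: centre of the underside.
- spool: Bystander: wooden thread spool, diameter 39, 58 mm high. Origin: centre of the underside.
There are look-alikes about, which are no part of the job. Leave any blue or purple look-alike of the pick alone.

How it is judged:
By the outcome, as a careful person would: the job done as asked, in the order asked, and still so for the second after the job is handed in, with the robot touching nothing.
Of clip_1, clip_2, clip_3, clip_4 only 2 to 3 are there at a start; the rules pass over those that are not, and their reading is None.
At some moment in a run one of tray, sheet may be knocked a few centimetres aside while the robot is not near it.
It also fails if it takes over 210 s, if anything falls off the work surface, if the arm or the gripper's body presses on something with over 40 N, if the wrist force passes 120 N, or if a joint passes its speed limit or range.

## Working session

There is one attempt and no reset: what is moved stays moved. The work goes in short steps, Python scripts to look and compute and a tool call to move; the robot and the scene stay as the last step left them, time stands still between calls to the robot, and variables do not carry over. Pictures are saved under pics/ and viewed, and the job is handed in when it is done.

Besides the shell and the picture viewer there is one more tool, called after "Call:" as name(argument=value, ...) on one line, values as JSON. jog_arm: Moves the arm, as the interface text tells. Its arguments: {"type":"object","properties":{"motion":{"type":"array","items":{"type":"array","items":{"type":"array","items":{"type":"number"}}}},"newtons":{"type":"number"}},"required":["motion"]}

```bash
mkdir -p pics; ls; cat > h.py <<'E'
import numpy as np, cv2
from station import arm, optics
from scipy.spatial.transform import Rotation as Ro
def save(n,im): cv2.imwrite('pics/'+n+'.png',cv2.cvtColor(im,cv2.COLOR_RGB2BGR))
E
python3 - <<'E'
from h import *
s=arm.get_state();print(s)
for n in ['side','top','wrist']:
    save(n+'0',optics.grab_frame(n)); print(n,optics.camera_model(n))
E
```

```text
pics
{'t': 0.0, 'q': array([ 1.58113022e+00,  3.59385953e-01,  1.10326619e-02, -3.57369271e-04,
       -1.22411654e+00, -2.88081191e-01]), 'qd': array([-1.67674748e-03,  5.57660924e-04,  9.97227202e-04,  8.04442351e-05,
       -7.55041336e-04,  1.93361453e-04]), 'joint_efforts': array([ 2.65533549e-05, -5.82722855e+01,  2.93049735e+01,  6.99717119e+00,
        6.90073881e-03, -1.52175321e-04]), 'eef_pos': array([0.18498709, 0.64866379, 0.24761057]), 'ee_rot': array([ 3.13989266e+00, -1.53407495e-04, -2.77868876e-01]), 'force': array([-0.8771875 ,  0.0596913 , -0.11145508]), 'moment': array([0.00980004, 0.03714552, 0.00447396]), 'width': 0.08758297161571017}
side {'mtx': array([[485.83034268,   0.        , 325.71256481],
       [  0.        , 485.83034268, 204.05962913],
       [  0.        ,   0.        ,   1.        ]]), 'R': array([[-0.99832313,  0.05786561, -0.00158013],
       [ 0.03615809,  0.60203412, -0.79765125],
       [-0.04520528, -0.79637082, -0.6031169 ]]), 't': array([0.63058152, 0.07124038, 1.66080426])}
top {'mtx': array([[470.30279761,   0.        , 321.49558351],
       [  0.        , 470.30279761, 204.97587315],
       [  0.        ,   0.        ,   1.        ]]), 'R': array([[-0.01455567, -0.99980878, -0.01305901],
       [-0.98640511,  0.01649612, -0.16350177],
       [ 0.16368592,  0.0105016 , -0.98645661]]), 't': array([-0.06918898,  0.62012195,  1.48516793])}
wrist {'mtx': array([[280.73033415,   0.        , 312.90106895],
       [  0.        , 280.73033415, 196.48462767],
       [  0.        ,   0.        ,   1.        ]]), 'mount': array([[-4.31162431e-04, -9.66075519e-01, -2.58259378e-01,
         6.93077856e-02],
       [ 9.99999907e-01, -4.11469487e-04, -1.30302308e-04,
         7.05427053e-04],
       [ 1.96160164e-05, -2.58259410e-01,  9.66075606e-01,
        -1.34935325e-01],
       [ 0.00000000e+00,  0.00000000e+00,  0.00000000e+00,
         1.00000000e+00]])}
```

View pics/top0.png

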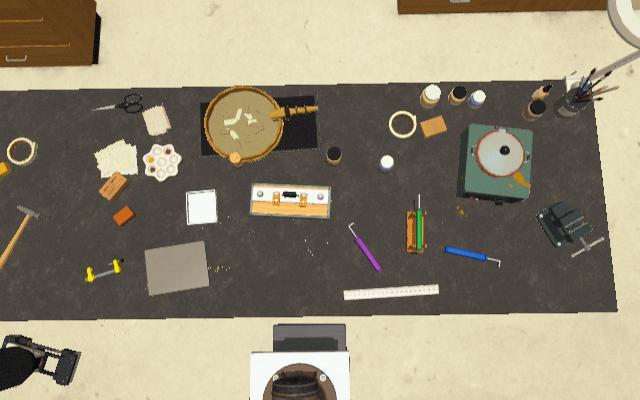

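View pics/side0.png

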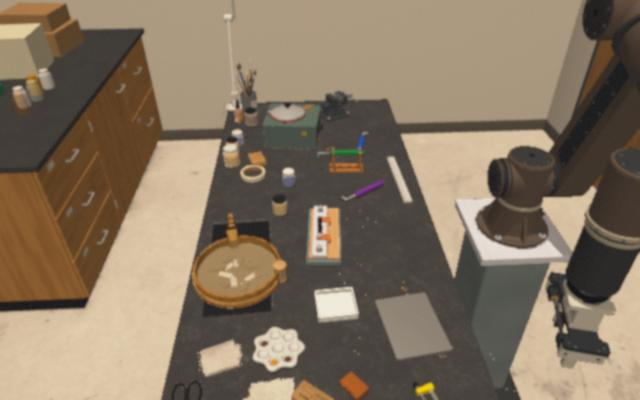

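View pics/wrist0.png

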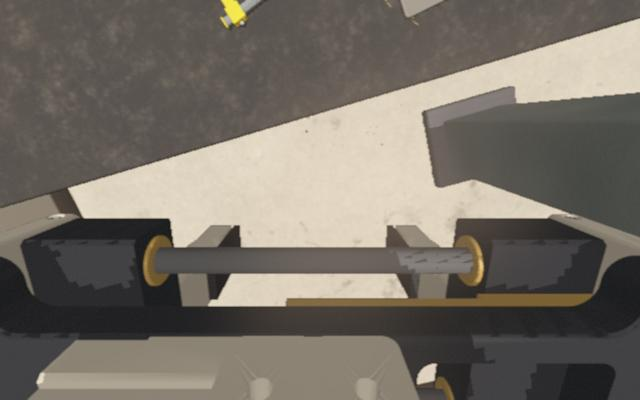

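```bash
cat >> h.py <<'E'
def cast(n,uv,z,st=None):
    m=optics.camera_model(n);K=m['mtx']
    d=np.linalg.inv(K)@np.array([uv[0],uv[1],1.])
    if 'R' in m:
        R=m['R'];o=-R.T@m['t'];d=R.T@d
    else:
        M=m['mount'];Rt=Ro.from_euler('xyz',st['ee_rot']).as_matrix()
        o=np.array(st['eef_pos'])+Rt@M[:3,3];d=Rt@(M[:3,:3]@d)
    return o+d*(z-o[2])/d[2]
def proj(n,X,st=None):
    m=optics.camera_model(n);K=m['mtx'];X=np.array(X,float)
    if 'R' in m: c=m['R']@X+m['t']
    else:
        M=m['mount'];Rt=Ro.from_euler('xyz',st['ee_rot']).as_matrix()
        c=M[:3,:3].T@(Rt.T@(X-np.array(st['eef_pos']))-M[:3,3])
    p=K@c;return p[:2]/p[2]
def crop(src,dst,x0,y0,x1,y1,k):
    im=cv2.imread('pics/'+src+'.png')[y0:y1,x0:x1]
    cv2.imwrite('pics/'+dst+'.png',cv2.resize(im,None,fx=k,fy=k,interpolation=cv2.INTER_CUBIC))
E
python3 - <<'E'
from h import *
crop('top0','c1',230,130,430,280,4)
crop('top0','c2',330,180,530,300,4)
print(cast('top',(202,207),0),cast('top',(290,201),0.04),cast('top',(415,232),0.07),cast('top',(177,268),0.008))
print(cast('top',(387,163),.058),cast('top',(334,155),.062))
E
```

```text
[6.27178422e-01 3.26053293e-01 2.22044605e-16] [0.63573824 0.02484349 0.04      ] [ 0.52352919 -0.37559719  0.07      ] [0.42336864 0.40108405 0.008     ]
[ 0.7541879  -0.29662855  0.058     ] [ 0.78342128 -0.12266212  0.062     ]
```

View pics/c1.png

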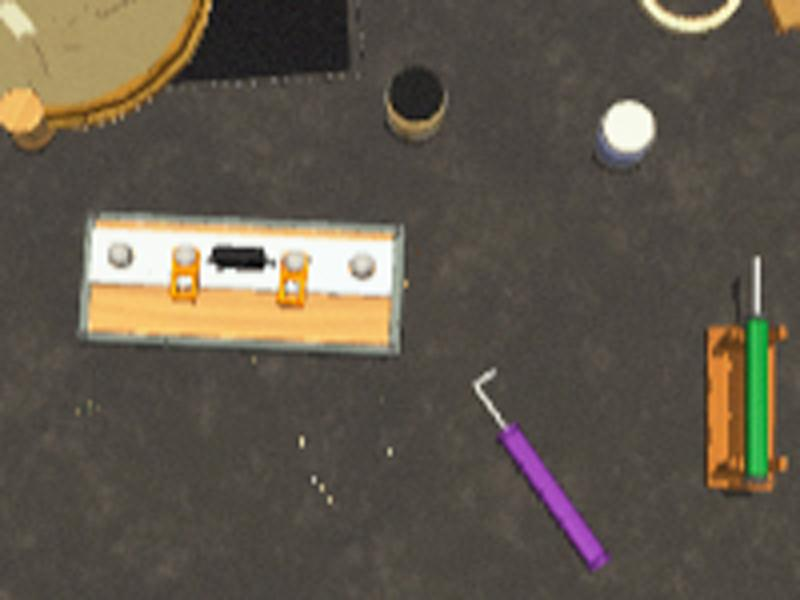

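View pics/c2.png

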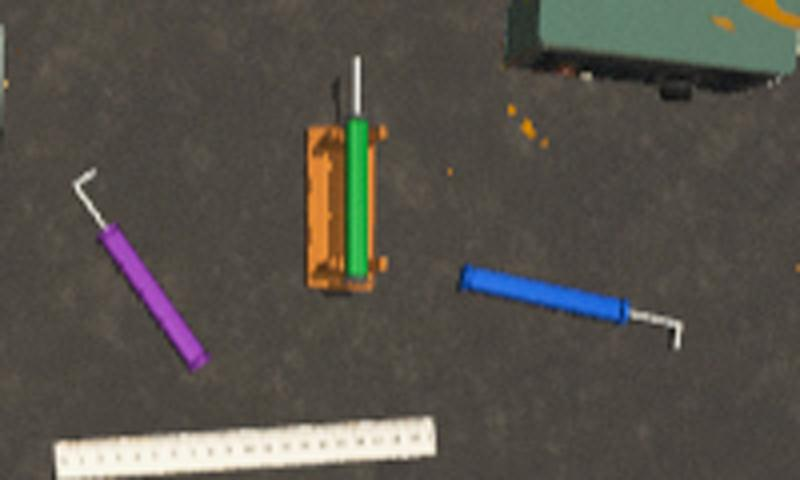

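```bash
cat >> h.py <<'E'
def go(p,yaw,tilt=None):
    s=arm.get_state();R=Ro.from_euler('xyz',s['ee_rot']);T=Ro.from_euler('xyz',[np.pi,0,yaw])
    d=R.inv().apply(np.array(p)-s['eef_pos']);r=(R.inv()*T).as_rotvec(degrees=True)
    print('shift',d.round(4),'rot',r.round(2),'rows',np.linalg.norm(d)/.05,np.linalg.norm(r)/8.59)
E
python3 - <<'E'
from h import *
go([.5,.3,.3],0); 
E
```

```text
shift [ 0.3986  0.2491 -0.0518] rot [  0.07   0.   -15.92] rows 9.456650138757277 1.8538643183316355
```

Call:
jog_arm(motion=[[[0.4,0.25,-0.052,0,0,-16,0.087],[0.4,0.25,-0.052,0,0,-16,0.087],[0.4,0.25,-0.052,0,0,-16,0.087],[0.4,0.25,-0.052,0,0,-16,0.087],[0.4,0.25,-0.052,0,0,-16,0.087],[0.4,0.25,-0.052,0,0,-16,0.087],[0.4,0.25,-0.052,0,0,-16,0.087],[0.4,0.25,-0.052,0,0,-16,0.087]]])

```text
t: 0.95
eef_pos: [0.4523, 0.352, 0.2924]
ee_rot: [3.141, 0.0, 0.002]
force: [0.6, 0.8, -0.0]
width: 0.087
```

```bash
python3 - <<'E'
from h import *
s=arm.get_state();print(s['eef_pos'],s['ee_rot'],s['q'])
go([.53,-.37,.3],0); 
E
```

```text
[0.45231358 0.35203219 0.29237634] [3.14050723e+00 2.02876498e-04 1.63361422e-03] [ 1.00285489e+00  1.66414751e-01 -1.48858241e-01  4.35836211e-04
 -1.25654684e+00  5.69440232e-01]
shift [ 0.0765  0.7222 -0.0069] rot [0.06 0.01 0.09] rows 14.524789545327554 0.01315263092854256
```

Call:
jog_arm(motion=[[[0.08,0.36,0,0,0,0,0.087],[0.08,0.36,0,0,0,0,0.087],[0.08,0.36,0,0,0,0,0.087],[0.08,0.36,0,0,0,0,0.087],[0.08,0.36,0,0,0,0,0.087],[0.08,0.36,0,0,0,0,0.087],[0.08,0.36,0,0,0,0,0.087],[0.08,0.36,0,0,0,0,0.087]]])

```text
t: 1.75
eef_pos: [0.5329, -0.0112, 0.2926]
ee_rot: [3.14, 0.001, -0.001]
force: [1.2, 0.2, -0.5]
width: 0.087
```

```bash
python3 - <<'E'
from h import *
s=arm.get_state();save('w1',optics.grab_frame('wrist'))
print(s['eef_pos'],s['ee_rot'],s['q'])
E
```

```text
[ 0.53287457 -0.01122905  0.29261998] [ 3.14007774e+00  6.30628699e-04 -8.06050451e-04] [ 0.34790761  0.09735379 -0.23013044  0.00127559 -1.24442265  1.22167351]
```

View pics/w1.png

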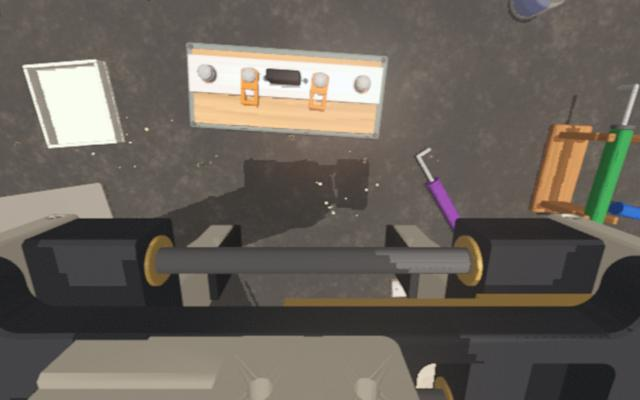

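```bash
python3 - <<'E'
from h import *
crop('w1','c3',180,30,400,150,3.6)
E
```

```text
(no output)
```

View pics/c3.png

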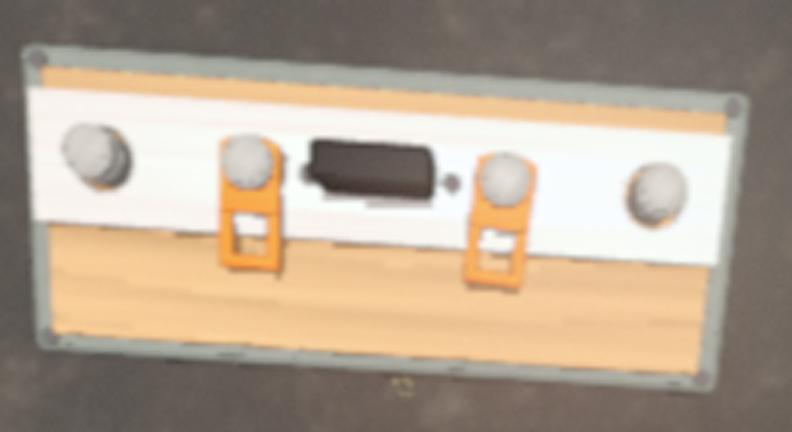

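Call:
jog_arm(motion=[[[-0.03,0.36,0,0,0,0,0.087],[-0.03,0.36,0,0,0,0,0.087],[-0.03,0.36,0,0,0,0,0.087],[-0.03,0.36,0,0,0,0,0.087],[-0.03,0.36,0,0,0,0,0.087],[-0.03,0.36,0,0,0,0,0.087],[-0.03,0.36,0,0,0,0,0.087],[-0.03,0.36,0,0,0,0,0.087]]])

```text
t: 2.6
eef_pos: [0.5016, -0.3759, 0.2923]
ee_rot: [3.14, 0.003, -0.005]
force: [0.8, -0.5, -0.7]
width: 0.0872
```

```bash
python3 - <<'E'
from h import *
s=arm.get_state();save('w2',optics.grab_frame('wrist'))
print(s['eef_pos'],s['ee_rot'],s['qd'])
E
```

```text
[ 0.50155018 -0.37586386  0.29226347] [ 3.13958057e+00  2.56279164e-03 -4.52482780e-03] [-0.20667823  0.11213225  0.15515714 -0.01609461 -0.04159743  0.1993184 ]
```

View pics/w2.png

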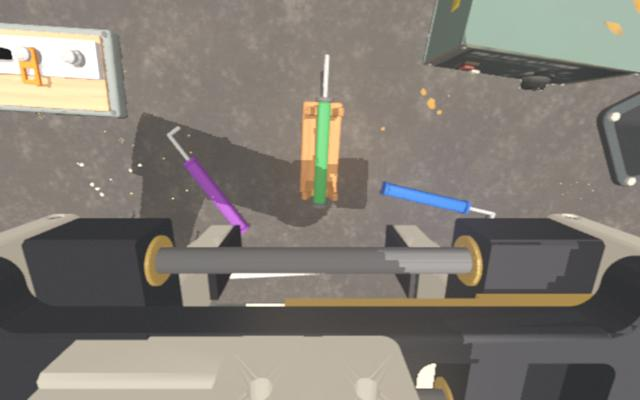

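```bash
cat >> h.py <<'E'
def green(n,st,im,z=.084,box=None):
    h=cv2.cvtColor(im,cv2.COLOR_RGB2HSV);m=cv2.inRange(h,(50,120,40),(75,255,255))
    if box: 
        k=np.zeros_like(m);x0,y0,x1,y1=box;k[y0:y1,x0:x1]=255;m&=k
    nn,l,ss,c=cv2.connectedComponentsWithStats(m);i=1+np.argmax(ss[1:,4])
    pts=np.argwhere(l==i)[:,::-1].astype(np.float32);r=cv2.minAreaRect(pts);b=cv2.boxPoints(r)
    e=[(b[k]+b[(k+1)%4])/2 for k in range(4)]
    L=[np.linalg.norm(b[k]-b[(k+1)%4]) for k in range(4)];k=int(np.argmin(L[:2]))
    A=cast(n,e[k],z,st);B=cast(n,e[k+2],z,st)
    if A[0]>B[0]:A,B=B,A
    print(n,ss[i],'ends',A.round(4),B.round(4),'len',np.linalg.norm(B-A).round(4),'mid',((A+B)/2).round(4),'yaw',np.arctan2(B[1]-A[1],B[0]-A[0]).round(4))
E
python3 - <<'E'
from h import *
s=arm.get_state();im=optics.grab_frame('wrist');save('w3',im)
print(s['eef_pos'],s['ee_rot'],abs(s['qd']).max())
green('wrist',s,im)
green('top',None,cv2.imread('pics/top0.png')[:,:,::-1].copy(),box=(395,190,440,265))
crop('w3','c4',270,40,380,220,3.3)
E
```

```text
[ 0.50154638 -0.37614584  0.29204989] [ 3.13955388e+00  2.96465445e-03 -4.99111071e-03] 0.0659478042273031
wrist [316 199   5   3   9] ends [ 0.4737 -0.386   0.084 ] [ 0.4737 -0.381   0.084 ] len 0.0051 mid [ 0.4737 -0.3835  0.084 ] yaw 1.5649
top [416 210   6  39 201] ends [ 0.4715 -0.3816  0.084 ] [ 0.5921 -0.3874  0.084 ] len 0.1207 mid [ 0.5318 -0.3845  0.084 ] yaw -0.0482
```

View pics/c4.png

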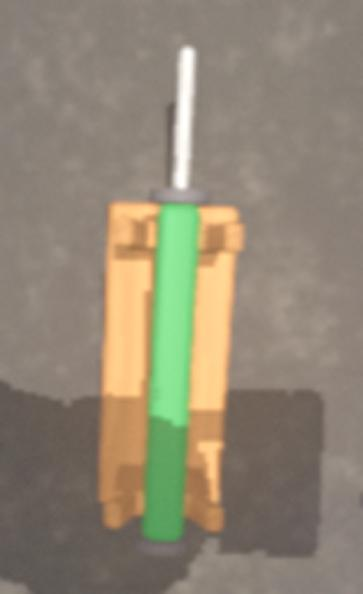

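```bash
sed -i 's/(50,120,40),(75,255,255)/(45,80,30),(88,255,255)/' h.py; python3 - <<'E'
from h import *
s=arm.get_state();im=optics.grab_frame('wrist');save('w3',im)
green('wrist',s,im,box=(270,60,370,220))
green('top',None,cv2.imread('pics/top0.png')[:,:,::-1].copy(),box=(395,190,440,265))
# press from w1
s=dict(eef_pos=[ 0.53287457,-0.01122905,0.29261998],ee_rot=[3.14007774,6.30628699e-04,-8.06050451e-04])
f=lambda u,v:(180+u/3.6,30+v/3.6)
for uv,z in [((24,50),.02),((747,97),.02),((714,388),.02),((40,347),.02)]: print(cast('wrist',f(*uv),z,s).round(4))
for uv in [(93,152),(247,161),(505,181),(661,192)]: print('stud',cast('wrist',f(*uv),.053,s).round(4))
E
```

```text
wrist [ 315  102   17  102 1191] ends [ 0.4698 -0.3837  0.084 ] [ 0.5923 -0.3906  0.084 ] len 0.1227 mid [ 0.5311 -0.3872  0.084 ] yaw -0.0565
top [416 209   6  40 231] ends [ 0.4715 -0.3816  0.084 ] [ 0.5953 -0.3875  0.084 ] len 0.1239 mid [ 0.5334 -0.3845  0.084 ] yaw -0.0482
[0.7003 0.1531 0.02  ]
[ 0.6844 -0.1114  0.02  ]
[ 0.5792 -0.1054  0.02  ]
[0.5953 0.1591 0.02  ]
stud [0.6607 0.1198 0.053 ]
stud [0.6578 0.0672 0.053 ]
stud [ 0.6513 -0.0215  0.053 ]
stud [ 0.6477 -0.0756  0.053 ]
```

```bash
python3 - <<'E'
from h import *
go([.532,-.386,.16],-.053); go([.532,-.386,.078],-.053)
E
```

```text
shift [0.0302 0.0129 0.1324] rot [0.08 0.12 2.83] rows 2.727573210719111 0.3299610847467218
shift [0.0303 0.0128 0.2144] rot [0.08 0.12 2.83] rows 4.3377050401476165 0.3299610847467218
```

Call:
jog_arm(motion=[[[0.03,0.013,0.13,0.1,0.1,2.8,0.05],[0.03,0.013,0.13,0.1,0.1,2.8,0.05],[0.03,0.013,0.13,0.1,0.1,2.8,0.05],[0.03,0.013,0.13,0.1,0.1,2.8,0.05],[0.03,0.013,0.13,0.1,0.1,2.8,0.05],[0.03,0.013,0.13,0.1,0.1,2.8,0.05]]])

```text
t: 3.35
eef_pos: [0.5331, -0.3859, 0.1653]
ee_rot: [3.14, -0.003, -0.051]
force: [0.4, 0.2, 0.8]
width: 0.051
```

```bash
python3 - <<'E'
from h import *
s=arm.get_state();im=optics.grab_frame('wrist');save('w4',im);print(s['eef_pos'],s['ee_rot'],s['width'])
green('wrist',s,im,box=(250,0,390,230))
go([.532,-.386,.078],-.053)
E
```

```text
[ 0.53309692 -0.3858716   0.16526963] [ 3.14032739e+00 -3.00948796e-03 -5.11146975e-02] 0.05095771417178319
wrist [ 305  135   20   95 1703] ends [ 0.5169 -0.3871  0.084 ] [ 0.5924 -0.3909  0.084 ] len 0.0756 mid [ 0.5547 -0.389   0.084 ] yaw -0.0501
shift [-0.0014 -0.0001  0.0874] rot [ 0.07 -0.21  0.09] rows 1.7491625051383577 0.027756831375026013
```

View pics/w4.png

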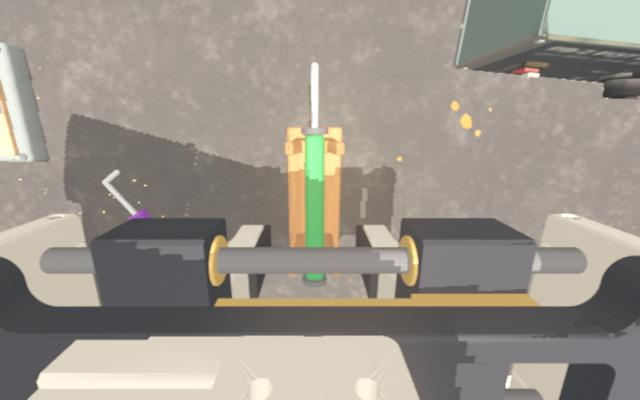

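Call:
jog_arm(motion=[[[-0.001,0.001,0.04,0,-0.2,0,0.05],[-0.001,0.001,0.07,0,-0.2,0,0.05],[-0.001,0.001,0.0875,0,-0.2,0,0.05],[-0.001,0.001,0.0875,0,-0.2,0,0.05],[-0.001,0.001,0.0875,0,-0.2,0,0.05]]])

```text
t: 3.9
eef_pos: [0.5332, -0.3875, 0.08]
ee_rot: [3.139, -0.002, -0.051]
force: [0.5, -0.1, 0.3]
width: 0.0498
```

Call:
jog_arm(motion=[[[0,0,0,0,0,0,0.012],[0,0,0,0,0,0,0.012],[0,0,0,0,0,0,0.012],[0,0,0,0,0,0,0.012],[0,0,0,0,0,0,0.012],[0,0,0,0,0,0,0.012],[0,0,0,0,0,0,0.012]]], newtons=40)

```text
t: 4.6
eef_pos: [0.5332, -0.3875, 0.0802]
ee_rot: [3.139, -0.002, -0.051]
force: [-1.7, 0.9, 2.9]
width: 0.0152
```

```bash
python3 - <<'E'
from h import *
s=arm.get_state();im=optics.grab_frame('wrist');save('w5',im);print(s['eef_pos'],s['ee_rot'],s['width'],s['force'])
E
```

```text
[ 0.53322826 -0.38754835  0.08017773] [ 3.13908760e+00 -2.25058974e-03 -5.09489546e-02] 0.01518027579702094 [-1.7389718   0.91767762  2.8888295 ]
```

View pics/w5.png

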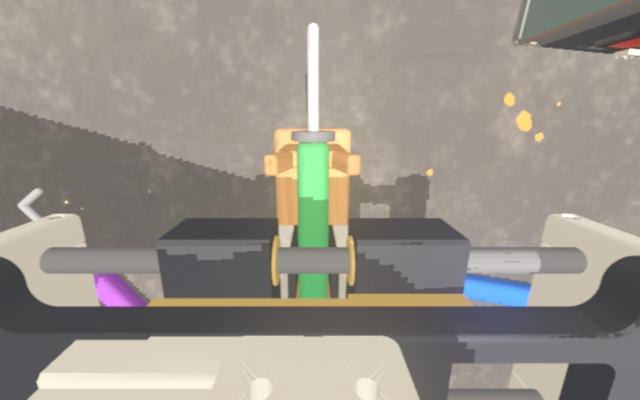

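```bash
python3 - <<'E'
from h import *
s=arm.get_state()
print(cast('wrist',(313,25),.0765,s)-s['eef_pos'])
print(cast('wrist',(313,137),.075+.011,s)-s['eef_pos'])
print(proj('wrist',s['eef_pos'],s))
E
```

```text
[ 0.10998784 -0.00639095 -0.00370321]
[ 0.0622278  -0.00391535  0.00579679]
[311.60561917 257.00241099]
```

Call:
jog_arm(motion=[[[0,0,-0.02,0,0,0,0.012],[0,0,-0.05,0,0,0,0.012],[0,0,-0.08,0,0,0,0.012],[0,0,-0.12,0,0,0,0.012],[0,0,-0.12,0,0,0,0.012],[0,0,-0.12,0,0,0,0.012]]], newtons=55)

```text
t: 5.25
eef_pos: [0.5333, -0.3872, 0.2009]
ee_rot: [3.139, -0.004, -0.051]
force: [-1.0, -0.2, -1.7]
width: 0.0154
```

```bash
python3 - <<'E'
from h import *
s=arm.get_state();im=optics.grab_frame('wrist');save('w6',im);print(s['eef_pos'],s['ee_rot'],s['width'],s['force'])
save('s6',optics.grab_frame('side'));save('t6',optics.grab_frame('top'))
crop('s6','c6s',280,90,440,210,4);crop('t6','c6t',340,130,520,260,4)
go([.49,.0,.2],-.06)
E
```

```text
[ 0.5333184  -0.38719515  0.20091961] [ 3.13891228 -0.00429823 -0.05110664] 0.015366846013900018 [-0.9513037  -0.17303742 -1.7080332 ]
shift [-0.0619 -0.3841 -0.002 ] rot [0.08 0.   0.51] rows 7.781488259777634 0.05980905738784474
```

View pics/c6s.png

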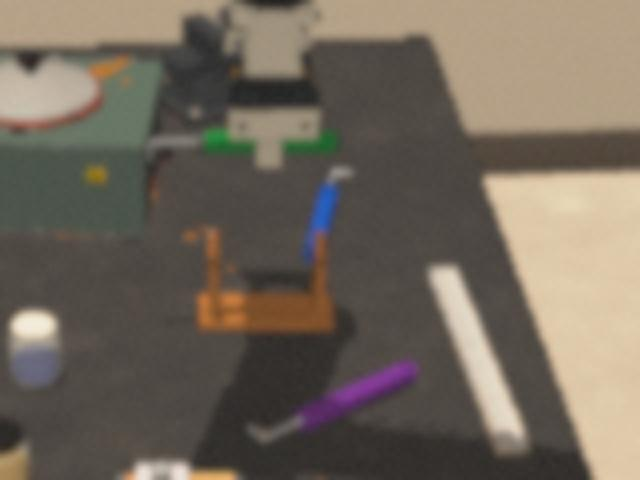

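View pics/w6.png

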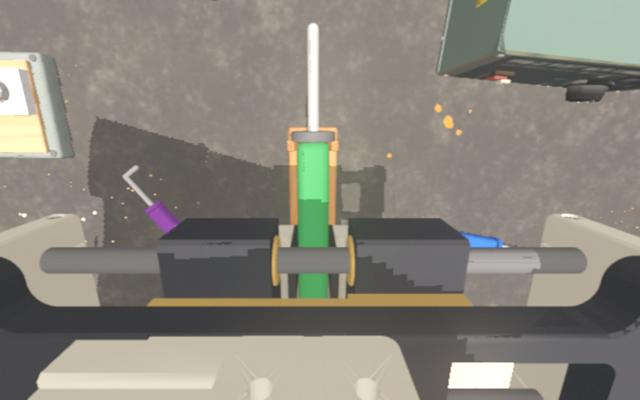

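Call:
jog_arm(motion=[[[-0.062,-0.384,-0.002,0,0,0.6,0.012],[-0.062,-0.384,-0.002,0,0,0.6,0.012],[-0.062,-0.384,-0.002,0,0,0.6,0.012],[-0.062,-0.384,-0.002,0,0,0.6,0.012],[-0.062,-0.384,-0.002,0,0,0.6,0.012],[-0.062,-0.384,-0.002,0,0,0.6,0.012],[-0.062,-0.384,-0.002,0,0,0.6,0.012],[-0.062,-0.384,-0.002,0,0,0.6,0.012]]])

```text
t: 6.2
eef_pos: [0.4887, 0.002, 0.1991]
ee_rot: [3.14, 0.002, -0.061]
force: [-0.0, -0.3, -1.5]
width: 0.0155
```

Call:
jog_arm(motion=[[[0,0,0,0,0,0,0.012],[0,0,0,0,0,0,0.012],[0,0,0,0,0,0,0.012]]])

```text
t: 6.5
eef_pos: [0.4885, 0.0015, 0.1984]
ee_rot: [3.139, 0.003, -0.061]
force: [-0.7, -0.8, -0.7]
width: 0.0156
```

```bash
python3 - <<'E'
from h import *
s=arm.get_state();im=optics.grab_frame('wrist');save('w7',im);print(s['eef_pos'],s['ee_rot'],s['width'],abs(s['qd']).max())
np.save('s7.npy',s,allow_pickle=True)
E
```

```text
[0.48846935 0.00145596 0.19837529] [ 3.13907770e+00  2.95141089e-03 -6.09872668e-02] 0.015646905489166325 0.018565466207634336
```

View pics/w7.png

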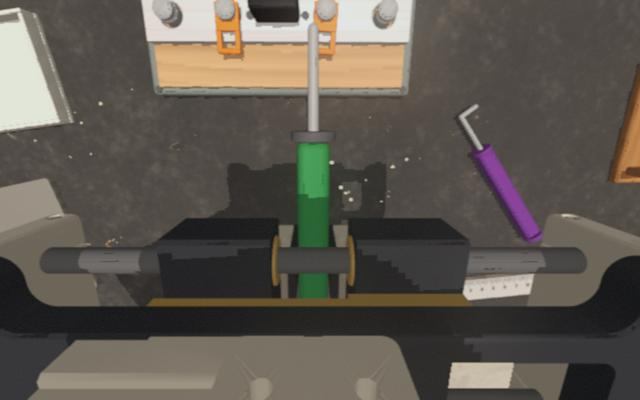

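```bash
python3 - <<'E'
from h import *
crop('w7','c7',140,0,420,100,2.8)
s=np.load('s7.npy',allow_pickle=True).item()
h=cv2.cvtColor(cv2.imread('pics/w7.png'),cv2.COLOR_BGR2HSV)
g=cv2.imread('pics/w7.png')
m=cv2.inRange(h,(5,190,150),(16,255,255))
n,l,ss,c=cv2.connectedComponentsWithStats(m)
for i in range(1,n):
    if ss[i,4]>30: print(ss[i],c[i])
E
```

```text
[217  22  22  10  45] [225.66666667  28.6       ]
[219  42  22  12  79] [228.07594937  50.60759494]
```

View pics/c7.png

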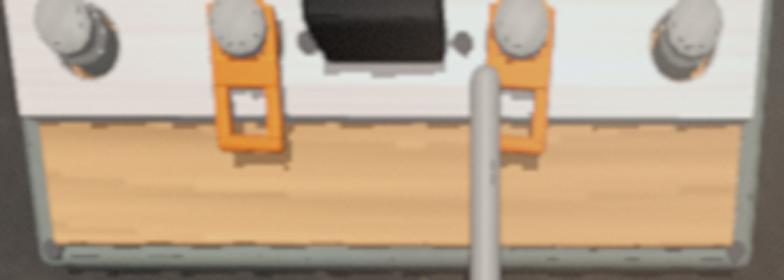

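```bash
cat > m7.py <<'E'
from h import *
s=np.load('s7.npy',allow_pickle=True).item()
f=lambda u,v:(140+(u+.5)/2.8-.5,(v+.5)/2.8-.5)
P=lambda u,v,z:cast('wrist',f(u,v),z,s)
a=P(48,263,.02);b=P(750,263,.02);print('bed',a.round(4),b.round(4),np.linalg.norm(a-b),np.arctan2(-(a-b)[0],(a-b)[1]))
S=[P(u,v,.053) for u,v in [(65,25),(238,27),(522,27),(698,25)]]
print(np.array(S).round(4))
d=S[0]-S[3];print(np.linalg.norm(d),np.arctan2(-d[0],d[1]),'centre',np.mean(S,0))
print('eyeL',P(250,112,.0435).round(4),'endL',P(250,147,.0435).round(4),'eyeR',P(522,112,.0435).round(4),'endR',P(520,148,.0435).round(4))
print('keeper block',P(305,20,.072),P(445,20,.072),P(375,65,.072))
R=Ro.from_euler('xyz',s['ee_rot'])
print('hook end tool',R.inv().apply(cast('wrist',f(486,67),s['eef_pos'][2]-.0035,s)-s['eef_pos']))
E
python3 m7.py
```

```text
bed [0.5951 0.158  0.02  ] [ 0.579  -0.1049  0.02  ] 0.26343261931760886 -0.061212450195454966
[[ 0.6602  0.1213  0.053 ]
 [ 0.6564  0.0675  0.053 ]
 [ 0.651  -0.0211  0.053 ]
 [ 0.6482 -0.0761  0.053 ]]
0.1977580449939079 -0.06064628165613173 centre [0.65393056 0.02287574 0.053     ]
eyeL [0.6349 0.0694 0.0435] endL [0.6244 0.0709 0.0435] eyeR [ 0.6294 -0.0205  0.0435] endR [ 0.6186 -0.0193  0.0435]
keeper block [0.65027694 0.04298803 0.072     ] [0.64780996 0.00235232 0.072     ] [0.63747471 0.0238103  0.072     ]
hook end tool [0.11048368 0.00088328 0.00317616]
```

```bash
python3 - <<'E'
from h import *
go([.5186,-.013,.0857],-.061)
E
```

```text
shift [0.0311 0.012  0.1128] rot [ 0.14  0.15 -0.05] rows 2.351949176263778 0.024491969543131837
```

Call:
jog_arm(motion=[[[0.031,0.012,0.05,0.1,0.1,0,0.012],[0.031,0.012,0.09,0.1,0.1,0,0.012],[0.031,0.012,0.113,0.1,0.1,0,0.012],[0.031,0.012,0.113,0.1,0.1,0,0.012],[0.031,0.012,0.113,0.1,0.1,0,0.012],[0.031,0.012,0.113,0.1,0.1,0,0.012]]])

```text
t: 7.15
eef_pos: [0.5197, -0.0132, 0.0871]
ee_rot: [-3.142, -0.002, -0.062]
force: [0.9, 0.5, -0.6]
width: 0.0155
```

```bash
python3 - <<'E'
from h import *
s=arm.get_state();im=optics.grab_frame('wrist');save('w8',im);print(s['eef_pos'],s['ee_rot'],s['width'],abs(s['qd']).max())
crop('w8','c8',230,0,400,110,4.5)
save('s8',optics.grab_frame('side'));crop('s8','c8s',270,180,390,280,6)
save('t8',optics.grab_frame('top'));crop('t8','c8t',240,170,340,250,7)
E
```

```text
[ 0.51972033 -0.01320624  0.08714015] [-3.14157426e+00 -1.69784305e-03 -6.21969276e-02] 0.015536488691217074 0.011692330987468323
```

View pics/c8.png

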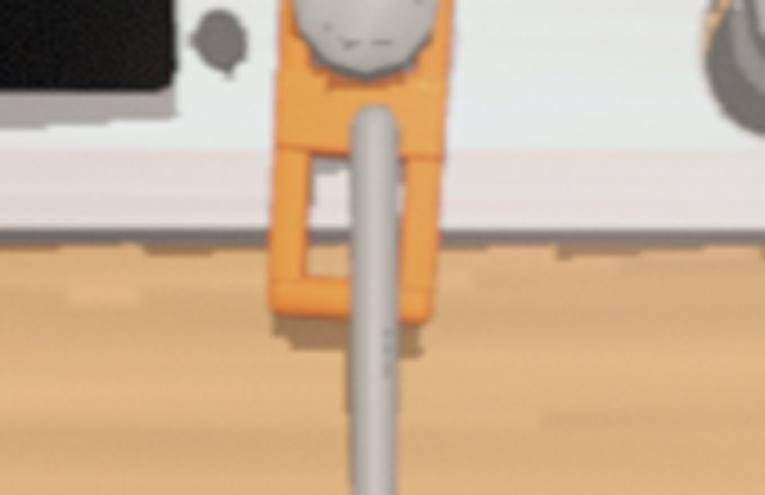

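View pics/c8s.png

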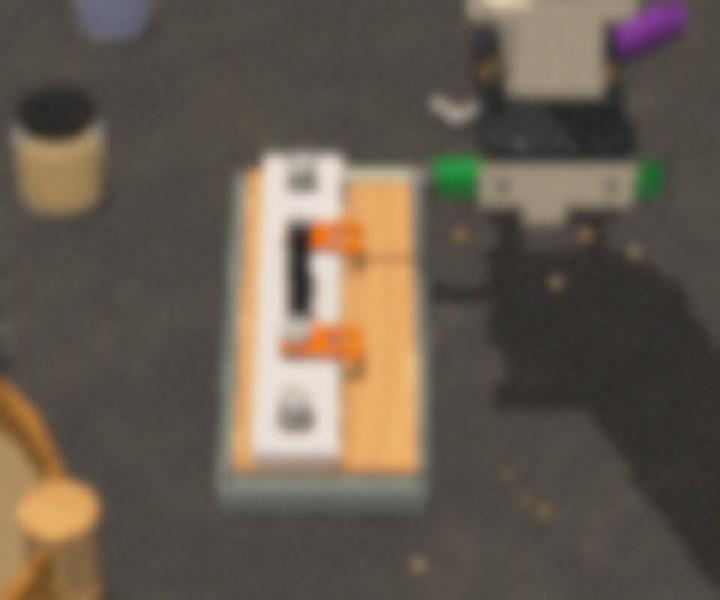

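View pics/c8t.png

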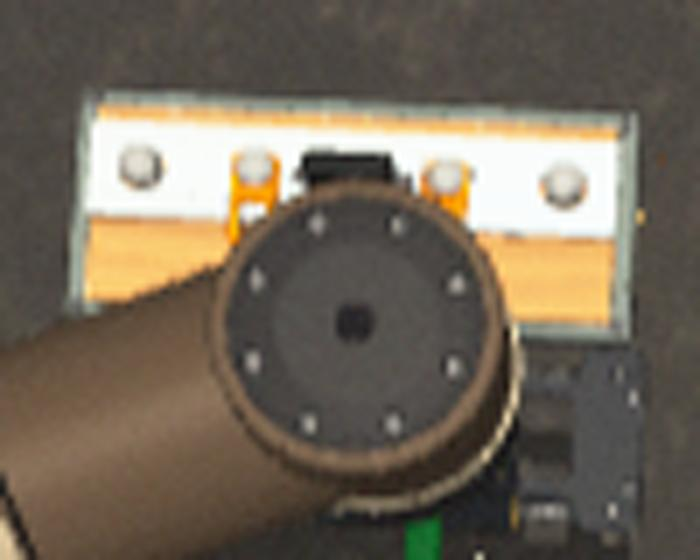

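```bash
python3 - <<'E'
from h import *
s=arm.get_state();R=Ro.from_euler('xyz',s['ee_rot'])
f=lambda u,v:(230+(u+.5)/4.5-.5,(v+.5)/4.5-.5)
T=lambda u,v,z:R.inv().apply(cast('wrist',f(u,v),z,s)-s['eef_pos']).round(4)
print(s['eef_pos'])
print('eye far',T(357,152,.0435),'near',T(354,280,.0435),'end top',T(352,290,.0435),'end bot',T(352,315,.0385),'left',T(307,200,.0435),'right',T(403,200,.0435))
print('shank end',T(375,103,s['eef_pos'][2]-.0035), 'bar edge',T(600,230,.036), 'stud',T(366,15,.053))
E
```

```text
[ 0.51934508 -0.01280303  0.08704586]
eye far [ 0.1177 -0.0015  0.0438] near [ 0.1028 -0.002   0.0437] end top [ 0.1016 -0.0022  0.0437] end bot [ 0.0994 -0.0023  0.0487] left [ 0.1122 -0.0079  0.0438] right [0.1122 0.0043 0.0438]
shank end [0.1111 0.0008 0.0037] bar edge [0.1103 0.0309 0.0512] stud [ 0.1295 -0.0003  0.0343]
```

Call:
jog_arm(motion=[[[-0.002,-0.0026,0.0,0,0,0,0.012],[-0.002,-0.0026,0.008,0,0,0,0.012],[-0.002,-0.0026,0.016,0,0,0,0.012],[-0.002,-0.0026,0.021,0,0,0,0.012],[-0.002,-0.0026,0.024,0,0,0,0.012],[-0.002,-0.0026,0.024,0,0,0,0.012],[-0.002,-0.0026,0.024,0,0,0,0.012]]])

```text
t: 8.0
eef_pos: [0.5176, -0.0101, 0.0629]
ee_rot: [-3.141, -0.002, -0.062]
force: [-0.5, 0.9, 0.0]
width: 0.0156
```

```bash
python3 - <<'E'
from h import *
s=arm.get_state();im=optics.grab_frame('wrist');save('w9',im);print(s['eef_pos'],s['ee_rot'],s['width'],s['force'])
crop('w9','c9',230,0,400,110,4.5)
save('s9',optics.grab_frame('side'));crop('s9','c9s',290,200,390,270,7)
E
```

```text
[ 0.51760285 -0.01012644  0.06292055] [-3.14138414e+00 -1.58560549e-03 -6.17232714e-02] 0.01558611884025784 [-0.49675195  0.88121178  0.02731312]
```

View pics/c9.png

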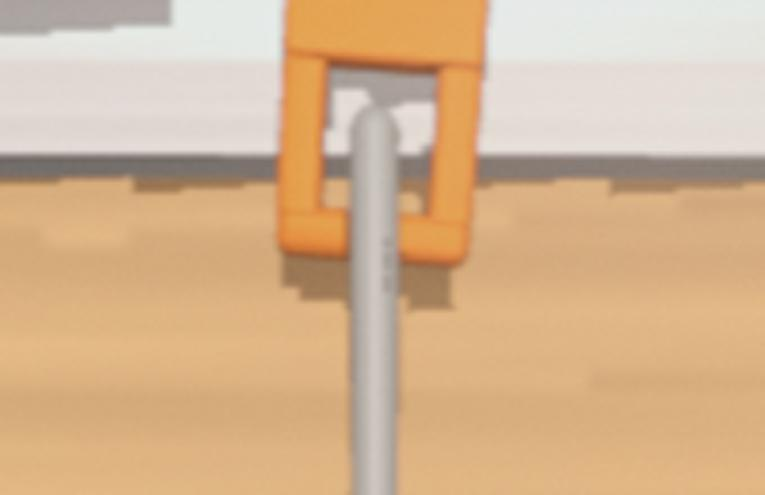

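View pics/c9s.png

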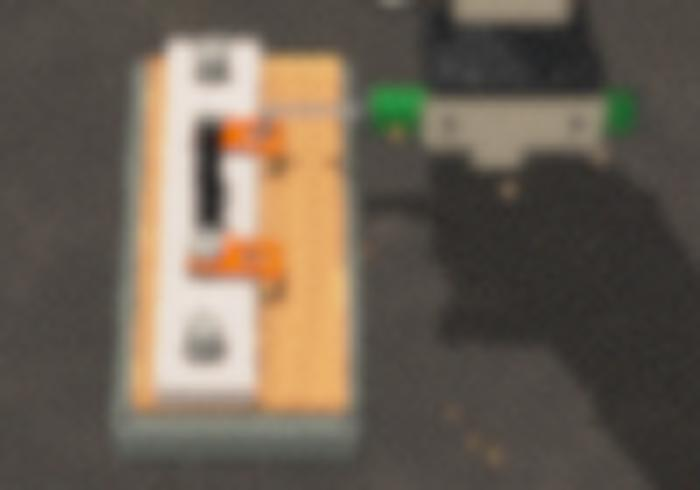

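Call:
jog_arm(motion=[[[-0.002,0,0.0,0,0,0,0.012],[-0.003,0,0.002,0,0,0,0.012],[-0.005,0,0.003,0,0,0,0.012],[-0.009,-0.0005,0.003,0,0,0,0.012],[-0.013,-0.0008,0.003,0,0,0,0.012],[-0.017,-0.001,0.003,0,0,0,0.012],[-0.021,-0.0012,0.003,0,0,0,0.012],[-0.025,-0.0015,0.003,0,0,0,0.012]]])

```text
t: 8.9
eef_pos: [0.4921, -0.0071, 0.06]
ee_rot: [-3.141, -0.001, -0.062]
force: [-0.6, 0.1, -1.6]
width: 0.0156
```

```bash
python3 - <<'E'
from h import *
s=arm.get_state();im=optics.grab_frame('wrist');save('w10',im);print(s['eef_pos'],s['ee_rot'],s['width'],s['force'])
crop('w10','c10',200,0,430,140,3.4)
save('s10',optics.grab_frame('side'));crop('s10','c10s',290,200,390,270,7)
E
```

```text
[ 0.49212141 -0.00709645  0.05999397] [-3.14133007e+00 -1.44924865e-03 -6.18275726e-02] 0.015641630053235173 [-0.62166969  0.05336927 -1.63095759]
```

View pics/c10.png

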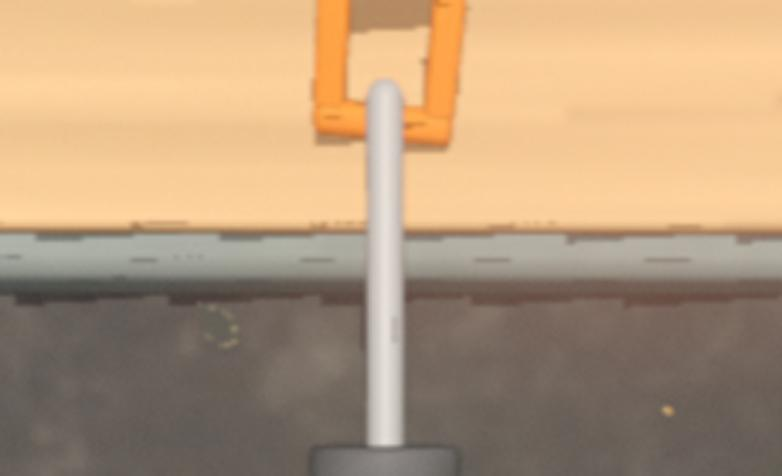

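View pics/c10s.png

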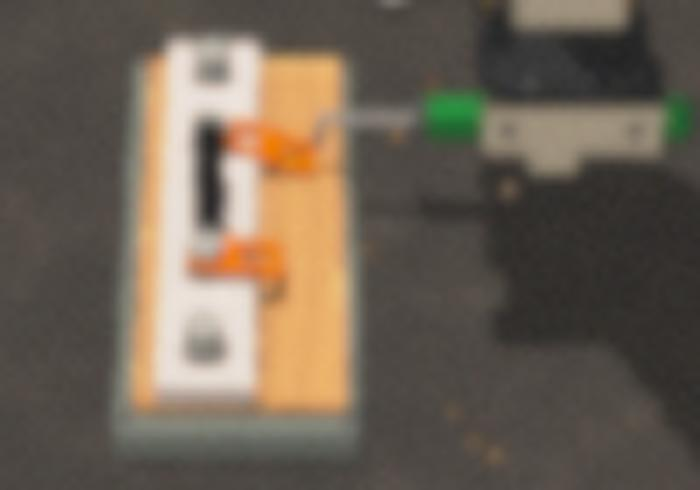

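Call:
jog_arm(motion=[[[0.003,0,0,0,0,0,0.012],[0.003,0,0.003,0,0,0,0.012],[0.003,0,0.0055,0,0,0,0.012],[0.0,0,0.0055,0,0,0,0.012],[-0.004,0,0.0055,0,0,0,0.012],[-0.008,0,0.0055,0,0,0,0.012],[-0.01,0,0.0055,0,0,0,0.012],[-0.01,0,0.0055,0,0,0,0.012]]])

```text
t: 9.8
eef_pos: [0.4816, -0.0065, 0.0546]
ee_rot: [-3.141, -0.001, -0.062]
force: [0.2, -0.3, -1.5]
width: 0.0156
```

```bash
python3 - <<'E'
from h import *
s=arm.get_state();im=optics.grab_frame('wrist');save('w11',im);print(s['eef_pos'],s['ee_rot'],s['width'],s['force'])
crop('w11','c11',200,0,430,140,3.4)
save('s11',optics.grab_frame('side'));crop('s11','c11s',290,200,390,270,7)
E
```

```text
[ 0.48155447 -0.00649668  0.05457888] [-3.14131347e+00 -1.22481860e-03 -6.15709401e-02] 0.015648951971645494 [ 0.23823885 -0.31396126 -1.46728946]
```

View pics/c11.png

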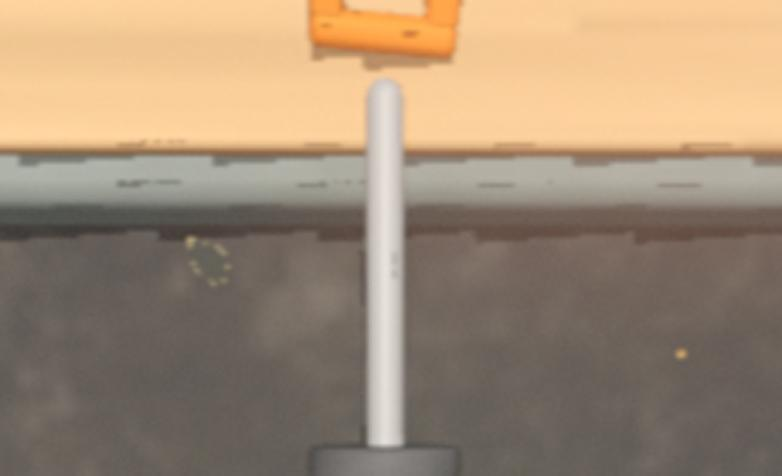

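View pics/c11s.png

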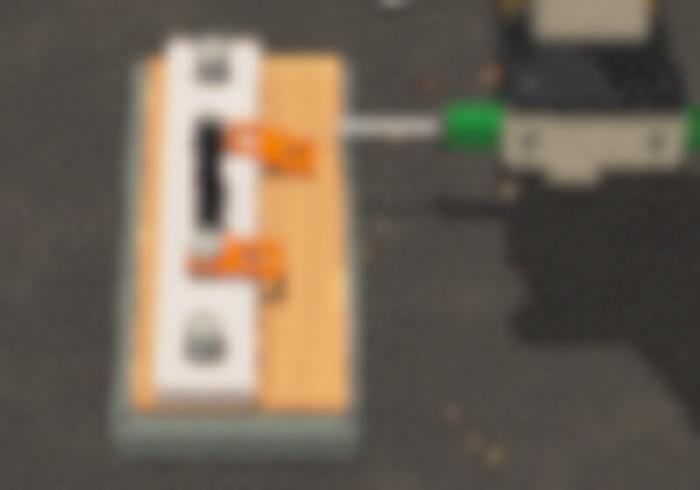

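Call:
jog_arm(motion=[[[0,0,-0.03,0,0,0,0.012],[0,0,-0.05,0,0,0,0.012],[0,0,-0.05,0,0,0,0.012]]])

```text
t: 10.2
eef_pos: [0.4839, -0.0058, 0.1072]
ee_rot: [-3.14, -0.006, -0.061]
force: [1.0, 0.3, -1.1]
width: 0.0151
```

```bash
python3 - <<'E'
from h import *
go([.5231,.0797,.087],-.062)
E
```

```text
shift [ 0.0338 -0.0877  0.0206] rot [-0.12 -0.37  0.06] rows 1.924868569679438 0.045546728812374385
```

Call:
jog_arm(motion=[[[0,-0.045,0,-0.1,-0.3,0,0.012],[0.0,-0.088,0,-0.1,-0.3,0,0.012],[0.034,-0.088,0.01,-0.1,-0.3,0,0.012],[0.034,-0.088,0.02,-0.1,-0.3,0,0.012],[0.034,-0.088,0.02,-0.1,-0.3,0,0.012],[0.034,-0.088,0.02,-0.1,-0.3,0,0.012]]])

```text
t: 10.8
eef_pos: [0.5223, 0.0791, 0.0868]
ee_rot: [3.141, 0.001, -0.062]
force: [0.3, -0.3, -1.1]
width: 0.0155
```

```bash
python3 - <<'E'
from h import *
s=arm.get_state();im=optics.grab_frame('wrist');save('w12',im);print(s['eef_pos'],s['ee_rot'],s['width'],abs(s['qd']).max())
crop('w12','c12',230,0,400,110,4.5)
E
```

```text
[0.52234061 0.07912308 0.08684142] [ 3.14075107e+00  8.67471390e-04 -6.17490098e-02] 0.015489841526496465 0.020885481774473268
```

View pics/c12.png

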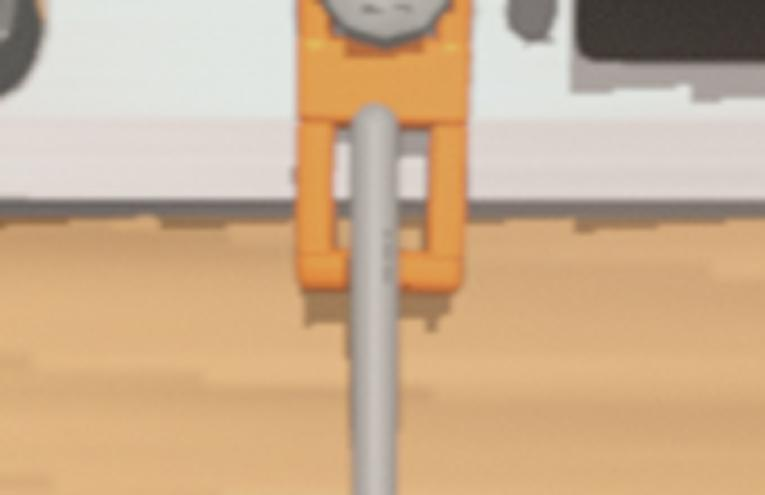

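```bash
python3 - <<'E'
from h import *
s=arm.get_state();R=Ro.from_euler('xyz',s['ee_rot'])
f=lambda u,v:(230+(u+.5)/4.5-.5,(v+.5)/4.5-.5)
T=lambda u,v,z:R.inv().apply(cast('wrist',f(u,v),z,s)-s['eef_pos']).round(4)
print('eye far',T(380,122,.0435),'near',T(380,253,.0435), 'bar edge',T(600,201,.036), T(200,199,.036),T(375,103,s['eef_pos'][2]-.0035))
E
```

```text
eye far [0.1211 0.0014 0.0439] near [0.106  0.0014 0.0439] bar edge [0.1139 0.0308 0.0514] [ 0.1141 -0.0226  0.0514] [0.111  0.0008 0.0035]
```

Call:
jog_arm(motion=[[[0.0015,0.0006,0.0,0,0,0,0.012],[0.0015,0.0006,0.008,0,0,0,0.012],[0.0015,0.0006,0.016,0,0,0,0.012],[0.0015,0.0006,0.021,0,0,0,0.012],[0.0015,0.0006,0.024,0,0,0,0.012],[0.0015,0.0006,0.024,0,0,0,0.012],[0.0015,0.0006,0.024,0,0,0,0.012]]])

```text
t: 11.55
eef_pos: [0.5242, 0.0785, 0.0633]
ee_rot: [3.141, -0.0, -0.062]
force: [0.7, 0.3, -1.1]
width: 0.0157
```

```bash
python3 - <<'E'
from h import *
s=arm.get_state();im=optics.grab_frame('wrist');save('w13',im);print(s['eef_pos'],s['ee_rot'],s['width'],s['force'])
crop('w13','c13',230,0,400,110,4.5)
E
```

```text
[0.5241837  0.07852265 0.06334368] [ 3.14116619e+00 -7.71985173e-05 -6.16271918e-02] 0.015670808303290013 [ 0.65257676  0.28470348 -1.14725081]
```

View pics/c13.png

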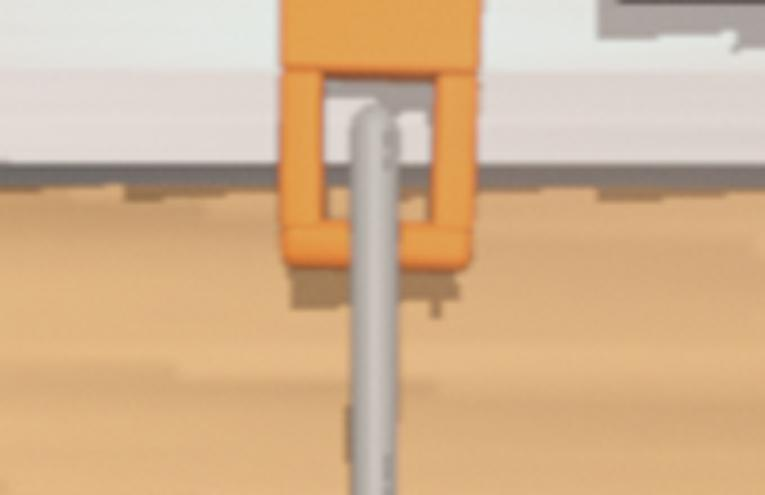

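Call:
jog_arm(motion=[[[-0.002,0,0.0,0,0,0,0.012],[-0.003,0,0.004,0,0,0,0.012],[-0.005,0,0.007,0,0,0,0.012],[-0.01,0,0.0075,0,0,0,0.012],[-0.015,0,0.0075,0,0,0,0.012],[-0.021,0,0.0075,0,0,0,0.012],[-0.027,0,0.0075,0,0,0,0.012],[-0.035,0,0.0075,0,0,0,0.012]]])

```text
t: 12.4
eef_pos: [0.4885, 0.0806, 0.0558]
ee_rot: [3.141, 0.0, -0.062]
force: [0.1, 0.5, -1.3]
width: 0.016
```

```bash
python3 - <<'E'
from h import *
s=arm.get_state();im=optics.grab_frame('wrist');save('w14',im);print(s['eef_pos'],s['ee_rot'],s['width'],s['force'])
crop('w14','c14',200,0,430,140,3.4)
save('s14',optics.grab_frame('side'));crop('s14','c14s',290,200,390,270,7)
E
```

```text
[0.48851487 0.08064653 0.05582527] [ 3.14108522e+00  1.65488846e-04 -6.17209107e-02] 0.01595170984609343 [ 0.13306997  0.49362921 -1.28603422]
```

View pics/c14.png

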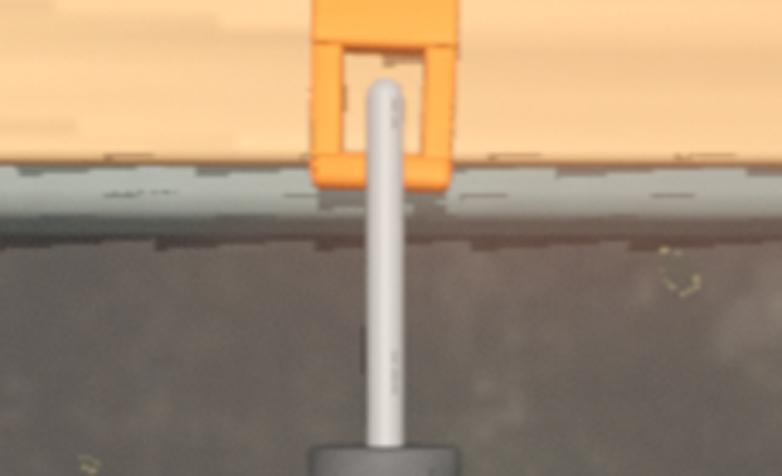

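View pics/c14s.png

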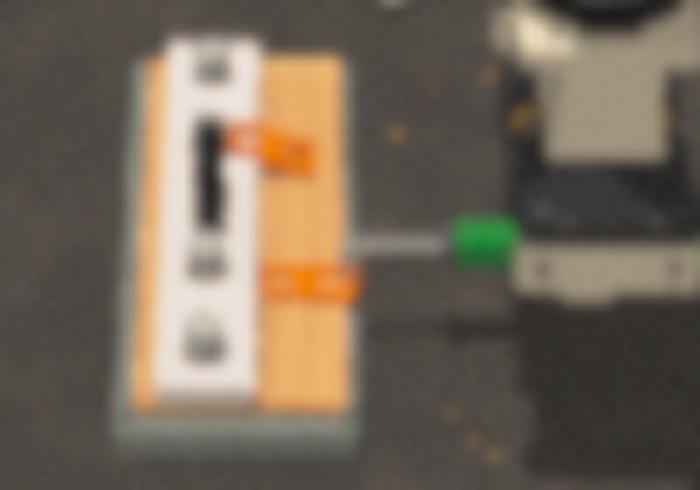

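Call:
jog_arm(motion=[[[0.003,0,0,0,0,0,0.012],[0.003,0,0,0,0,0,0.012],[0.003,0,-0.01,0,0,0,0.012],[0.003,0,-0.03,0,0,0,0.012],[0.003,0,-0.07,0,0,0,0.012],[0.003,0,-0.11,0,0,0,0.012],[0.003,0,-0.145,0,0,0,0.012],[0.003,0,-0.145,0,0,0,0.012]]])

```text
t: 13.3
eef_pos: [0.4938, 0.0814, 0.2069]
ee_rot: [-3.138, -0.008, -0.061]
force: [-0.0, 0.4, -1.4]
width: 0.0154
```

```bash
python3 - <<'E'
from h import *
s=arm.get_state();im=optics.grab_frame('wrist');save('w15',im);print(s['eef_pos'],s['ee_rot'],s['width'],s['force'])
go([.533,-.3875,.20],-.051)
E
```

```text
[0.49378965 0.08138302 0.2068833 ] [-3.13787182 -0.00816976 -0.06063713] 0.015360006606539477 [-0.02834568  0.38975441 -1.36622307]
shift [0.0692 0.4651 0.0032] rot [-0.15 -0.27 -0.6 ] rows 9.405668515229193 0.07833160865327116
```

View pics/w15.png

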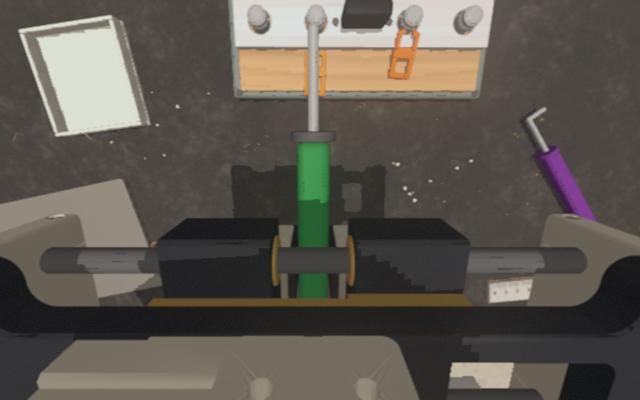

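Call:
jog_arm(motion=[[[0.07,0.465,0.003,0,0,-0.6,0.012],[0.07,0.465,0.003,0,0,-0.6,0.012],[0.07,0.465,0.003,0,0,-0.6,0.012],[0.07,0.465,0.003,0,0,-0.6,0.012],[0.07,0.465,0.003,0,0,-0.6,0.012],[0.07,0.465,0.003,0,0,-0.6,0.012],[0.07,0.465,0.003,0,0,-0.6,0.012],[0.07,0.465,0.003,0,0,-0.6,0.012]]])

```text
t: 14.15
eef_pos: [0.5267, -0.3199, 0.1992]
ee_rot: [-3.138, -0.003, -0.051]
force: [0.7, 0.1, -0.9]
width: 0.0157
```

```bash
python3 - <<'E'
from h import *
go([.533,-.3875,.20],-.051)
E
```

```text
shift [ 0.0098  0.0672 -0.001 ] rot [-0.19 -0.17 -0.01] rows 1.3579198924251823 0.029836505664350622
```

Call:
jog_arm(motion=[[[0.01,0.067,0,-0.2,-0.2,0,0.012],[0.01,0.067,0,-0.2,-0.2,0,0.012],[0.01,0.067,0,-0.2,-0.2,0,0.012],[0.01,0.067,0,-0.2,-0.2,0,0.012],[0.01,0.067,0,-0.2,-0.2,0,0.012]]])

```text
t: 14.65
eef_pos: [0.533, -0.3863, 0.1987]
ee_rot: [-3.141, 0.001, -0.051]
force: [0.4, 0.2, -1.8]
width: 0.0154
```

```bash
python3 - <<'E'
from h import *
s=arm.get_state();im=optics.grab_frame('wrist');save('w16',im);print(s['eef_pos'],s['ee_rot'])
go([.5333,-.3875,.1],-.051);go([.5333,-.3875,.0795],-.051)
E
```

```text
[ 0.53299137 -0.38629974  0.19869016] [-3.14121652e+00  1.24982078e-03 -5.05751483e-02]
shift [0.0002 0.0014 0.0991] rot [-0.01  0.04  0.06] rows 1.9817014866672304 0.00825529999542999
shift [0.0002 0.0014 0.1196] rot [-0.01  0.04  0.06] rows 2.391669085779209 0.00825529999542999
```

View pics/w16.png

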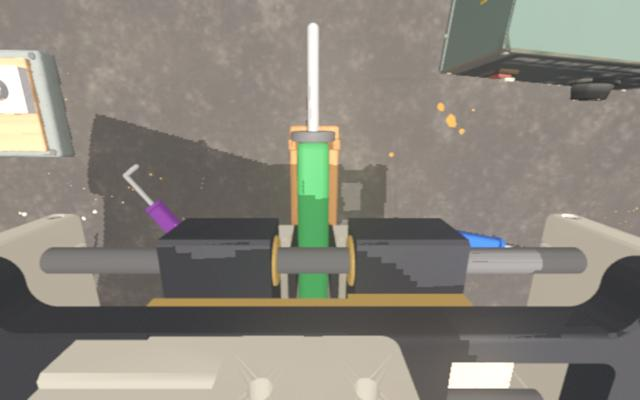

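Call:
jog_arm(motion=[[[0.0003,0.0014,0.04,0,0,0,0.012],[0.0003,0.0014,0.075,0,0,0,0.012],[0.0003,0.0014,0.095,0,0,0,0.012],[0.0003,0.0014,0.105,0,0,0,0.012],[0.0003,0.0014,0.112,0,0,0,0.012],[0.0003,0.0014,0.117,0,0,0,0.012],[0.0003,0.0014,0.119,0,0,0,0.012],[0.0003,0.0014,0.119,0,0,0,0.012]]])

```text
t: 15.5
eef_pos: [0.5337, -0.3876, 0.0807]
ee_rot: [3.141, -0.0, -0.05]
force: [0.5, -0.5, -1.4]
width: 0.0154
```

```bash
python3 - <<'E'
from h import *
s=arm.get_state();im=optics.grab_frame('wrist');save('w17',im);print(s['eef_pos'],s['ee_rot'],s['force'])
crop('w17','c17',230,0,400,240,2.4)
crop('w5','c5',230,0,400,240,2.4)
a=cv2.imread('pics/c17.png');b=cv2.imread('pics/c5.png');cv2.imwrite('pics/cmp.png',np.hstack([a,b])[:, :800])
go([.5333,-.3875,.0797],-.051)
E
```

```text
[ 0.53372259 -0.38759511  0.08071983] [ 3.14136831e+00 -2.14964789e-04 -4.98196207e-02] [ 0.52866924 -0.45603167 -1.42102441]
shift [-0.0004 -0.0002  0.0011] rot [ 0.02 -0.02  0.06] rows 0.024634627512321473 0.007485295154248421
```

View pics/cmp.png

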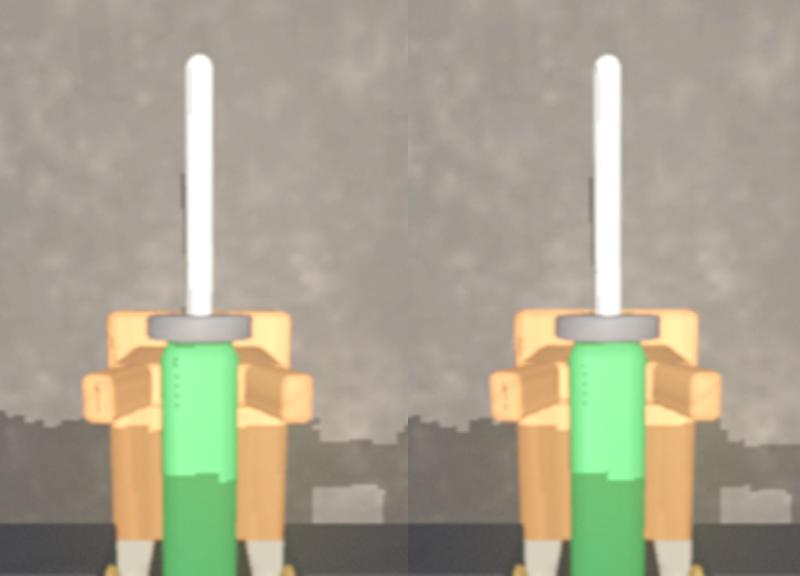

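Call:
jog_arm(motion=[[[-0.0003,0,0.0008,0,0,0,0.012],[-0.0003,0,0.0008,0,0,0,0.012],[-0.0003,0,0.0008,0,0,0,0.05],[-0.0003,0,0.0008,0,0,0,0.05],[-0.0003,0,0.0008,0,0,0,0.05],[-0.0003,0,0.0008,0,0,0,0.05],[-0.0003,0,0.0008,0,0,0,0.05]]])

```text
t: 16.25
eef_pos: [0.5335, -0.3877, 0.08]
ee_rot: [3.141, -0.0, -0.05]
force: [-0.0, 0.2, -0.0]
width: 0.0479
```

Call:
jog_arm(motion=[[[0,0,-0.02,0,0,0,0.05],[0,0,-0.05,0,0,0,0.05],[0,0,-0.1,0,0,0,0.05],[0,0,-0.12,0,0,0,0.05],[0,0,-0.12,0,0,0,0.05]]])

```text
t: 16.75
eef_pos: [0.5352, -0.3886, 0.2047]
ee_rot: [3.138, -0.007, -0.049]
force: [0.4, -1.2, 0.2]
width: 0.05
```

```bash
python3 - <<'E'
from h import *
s=arm.get_state();im=optics.grab_frame('wrist');save('w18',im);print(s['eef_pos'],s['ee_rot'],s['width'])
green('wrist',s,im,box=(250,0,390,230))
go([.56,-.02,.2],-.06)
E
```

```text
[ 0.53523833 -0.38862603  0.20468319] [ 3.13830776 -0.00713622 -0.04942252] 0.04996037137947577
wrist [ 304  136   17   94 1444] ends [ 0.5043 -0.3873  0.084 ] [ 0.5926 -0.3917  0.084 ] len 0.0884 mid [ 0.5484 -0.3895  0.084 ] yaw -0.0507
shift [ 0.0074 -0.3688  0.0016] rot [ 0.08 -0.23  0.58] rows 7.377058300047421 0.07281050241223955
```

View pics/w18.png

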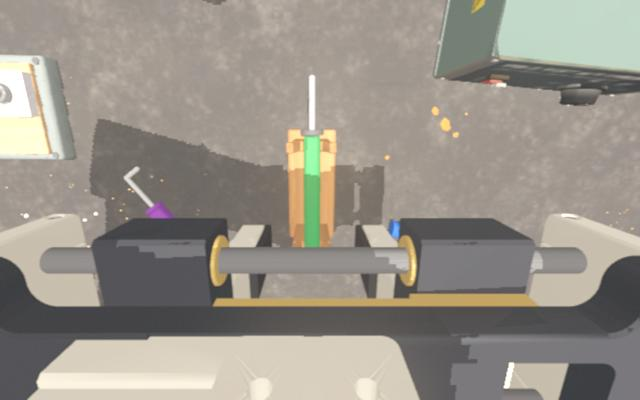

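Call:
jog_arm(motion=[[[0.0,-0.37,0,0,0,0.6,0.06],[0.0,-0.37,0,0,0,0.6,0.06],[0.0,-0.37,0,0,0,0.6,0.06],[0.0,-0.37,0,0,0,0.6,0.06],[0.0,-0.37,0,0,0,0.6,0.06],[0.0,-0.37,0,0,0,0.6,0.06],[0.0,-0.37,0,0,0,0.6,0.06],[0.0,-0.37,0,0,0,0.6,0.06]]])

```text
t: 17.6
eef_pos: [0.5519, -0.015, 0.2003]
ee_rot: [3.14, -0.002, -0.058]
force: [0.2, -0.2, -0.6]
width: 0.0597
```

Call:
jog_arm(motion=[[[0,-0.03,0,0,0,0,0.06],[0,-0.03,0,0,0,0,0.06],[0,-0.03,0,0,0,0,0.06],[0,-0.03,0,0,0,0,0.06]]])

```text
t: 18.0
eef_pos: [0.5532, 0.0145, 0.1995]
ee_rot: [3.14, -0.001, -0.058]
force: [0.2, -0.6, 0.6]
width: 0.0596
```

```bash
python3 - <<'E'
from h import *
s=arm.get_state();im=optics.grab_frame('wrist');save('w19',im);print(s['eef_pos'],s['ee_rot'],abs(s['qd']).max())
np.save('s19.npy',s,allow_pickle=True)
save('t19',optics.grab_frame('top'))
E
```

```text
[0.55321691 0.01450335 0.19946812] [ 3.13961632e+00 -9.50744400e-04 -5.80160729e-02] 0.012890183834349889
```

View pics/w19.png

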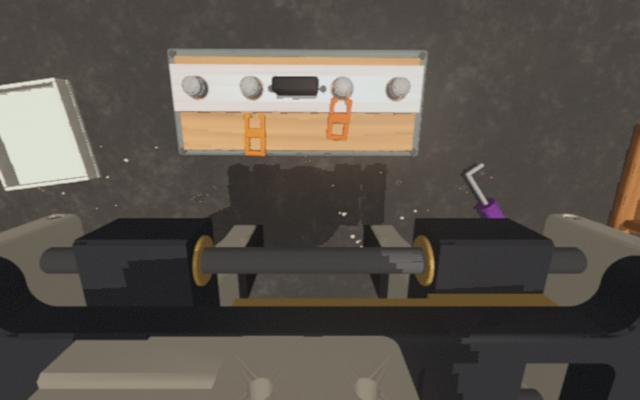

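View pics/t19.png

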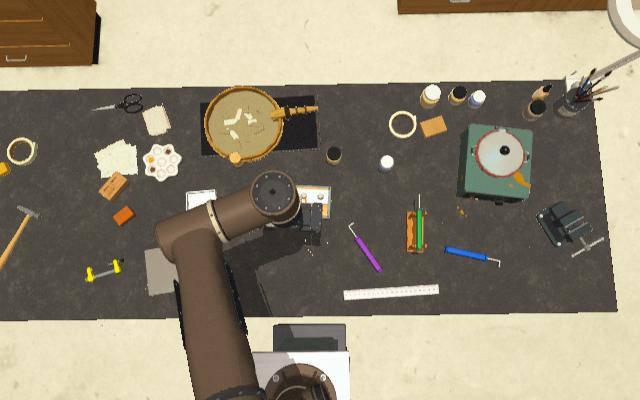

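```bash
cat >> h.py <<'E'
def clips(n,st,im,z,box,sat=170,prt=True):
    h=cv2.cvtColor(im,cv2.COLOR_RGB2HSV);m=cv2.inRange(h,(3,sat,120),(18,255,255))
    k=np.zeros_like(m);x0,y0,x1,y1=box;k[y0:y1,x0:x1]=255;m&=k
    m=cv2.morphologyEx(m,cv2.MORPH_CLOSE,np.ones((3,3)))
    nn,l,ss,c=cv2.connectedComponentsWithStats(m)
    for i in range(1,nn):
        if ss[i,4]<60: continue
        pts=np.argwhere(l==i)[:,::-1].astype(np.float32);b=cv2.boxPoints(cv2.minAreaRect(pts))
        W=np.array([cast(n,p,z,st) for p in b]);c0=W.mean(0)
        print(ss[i],'c',c0.round(4),'px',b.mean(0).round(1),[np.linalg.norm(W[j]-W[(j+1)%4]).round(4) for j in (0,1)],[np.arctan2(*(W[(j+1)%4]-W[j])[[1,0]]).round(3) for j in (0,1)])
E
python3 - <<'E'
from h import *
s=np.load('s19.npy',allow_pickle=True).item();im=cv2.imread('pics/w19.png')[:,:,::-1].copy()
for sat in (170,200): clips('wrist',s,im,.031,(230,90,370,165),sat)
crop('w19','c19',220,70,380,170,5)
E
```

```text
[327  98  24  42 376] c [ 0.6233 -0.0173  0.031 ] px [338.5 118.6] [np.float64(0.041), np.float64(0.0197)] [np.float64(-0.173), np.float64(-1.747)]
[245 114  20  42 465] c [0.6123 0.0719 0.031 ] px [254.5 134.5] [np.float64(0.0197), np.float64(0.0424)] [np.float64(-1.629), np.float64(3.038)]
```

View pics/c19.png

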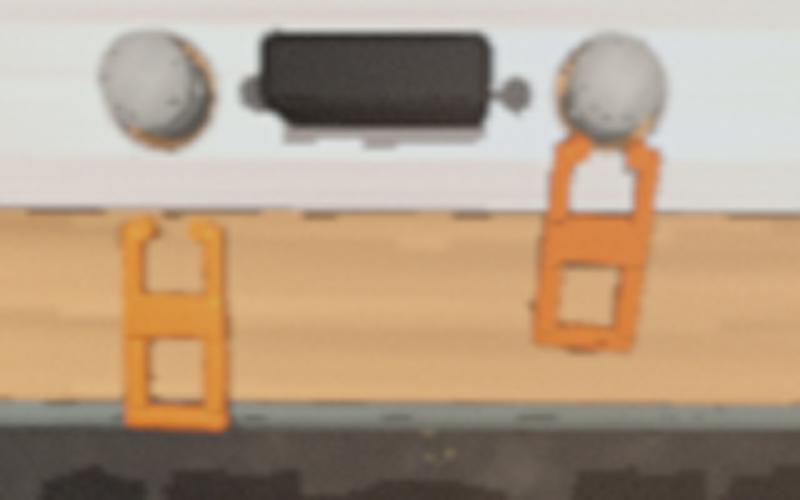

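```bash
python3 - <<'E'
from h import *
s=np.load('s19.npy',allow_pickle=True).item()
f=lambda u,v:(220+u/5,70+v/5)
P=lambda u,v,z:cast('wrist',f(u,v),z,s).round(4)
print('clip2 -19',P(590,278,.037),'eye end',P(583,348,.031),'mouth',P(610,148,.042),'bar edge',P(590,212,.036),'stud2',P(612,88,.053))
print('clip3 -14',P(174,316,.031),'mid gap',P(174,345,.031),'eye end',P(177,424,.031),'mouth',P(170,225,.031),'stud3',P(152,83,.053))
E
```

```text
clip2 -19 [ 0.6167 -0.016   0.037 ] eye end [ 0.6023 -0.0145  0.031 ] mouth [ 0.6415 -0.0204  0.042 ] bar edge [ 0.6297 -0.0166  0.036 ] stud2 [ 0.6514 -0.02    0.053 ]
clip3 -14 [0.614  0.0714 0.031 ] mid gap [0.608 0.072 0.031] eye end [0.5914 0.0733 0.031 ] mouth [0.6324 0.0701 0.031 ] stud3 [0.6573 0.0663 0.053 ]
```

```bash
python3 - <<'E'
from h import *
go([.616,-.0165,.11],-.19)
E
```

```text
shift [0.0641 0.0268 0.09  ] rot [ 0.09 -0.1   7.51] rows 2.2744807298029697 0.8747403517852285
```

Call:
jog_arm(motion=[[[0.064,0.027,0.03,0,0,7.5,0.044],[0.064,0.027,0.07,0,0,7.5,0.044],[0.064,0.027,0.09,0,0,7.5,0.044],[0.064,0.027,0.09,0,0,7.5,0.044],[0.064,0.027,0.09,0,0,7.5,0.044],[0.064,0.027,0.09,0,0,7.5,0.044]]])

```text
t: 18.7
eef_pos: [0.6167, -0.0167, 0.1121]
ee_rot: [3.141, -0.005, -0.19]
force: [-0.4, -0.1, 0.1]
width: 0.0441
```

```bash
python3 - <<'E'
from h import *
s=arm.get_state();im=optics.grab_frame('wrist');save('w20',im);print(s['eef_pos'],s['ee_rot'],abs(s['qd']).max(),s['width'])
go([.616,-.0165,.049],-.19)
E
```

```text
[ 0.61674173 -0.01674004  0.11208189] [ 3.14095758 -0.00454735 -0.18960417] 0.013371072287663557 0.04410307642933186
shift [-0.0011  0.0001  0.0633] rot [ 0.01 -0.29  0.03] rows 1.2660224940188072 0.03398513624826222
```

View pics/w20.png

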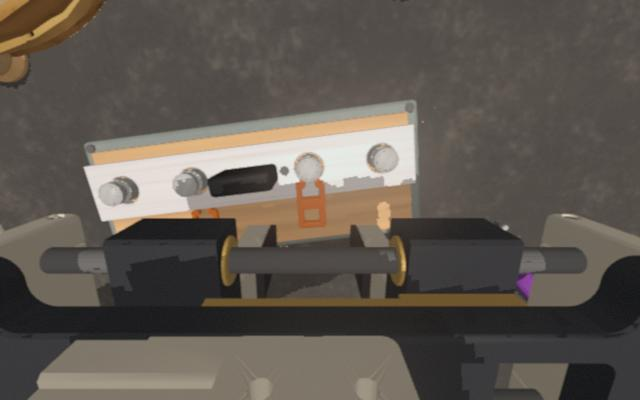

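Call:
jog_arm(motion=[[[-0.001,0,0.03,0,-0.3,0,0.044],[-0.001,0,0.048,0,-0.3,0,0.044],[-0.001,0,0.058,0,-0.3,0,0.044],[-0.001,0,0.062,0,-0.3,0,0.044],[-0.001,0,0.062,0,-0.3,0,0.044]]])

```text
t: 19.25
eef_pos: [0.6158, -0.0163, 0.0507]
ee_rot: [3.141, 0.001, -0.189]
force: [-1.5, -0.3, -1.7]
width: 0.044
```

```bash
python3 - <<'E'
from h import *
s=arm.get_state();im=optics.grab_frame('wrist');save('w21',im);print(s['eef_pos'],s['ee_rot'],s['force'],s['width'])
crop('w21','c21',220,100,410,320,3)
save('s21',optics.grab_frame('side'));crop('s21','c21s',280,190,390,270,7)
E
```

```text
[ 0.61580075 -0.01627405  0.05071439] [ 3.14120203e+00  5.92596393e-04 -1.89107063e-01] [-1.52900688 -0.29390133 -1.6512214 ] 0.04403675699605445
```

View pics/c21.png

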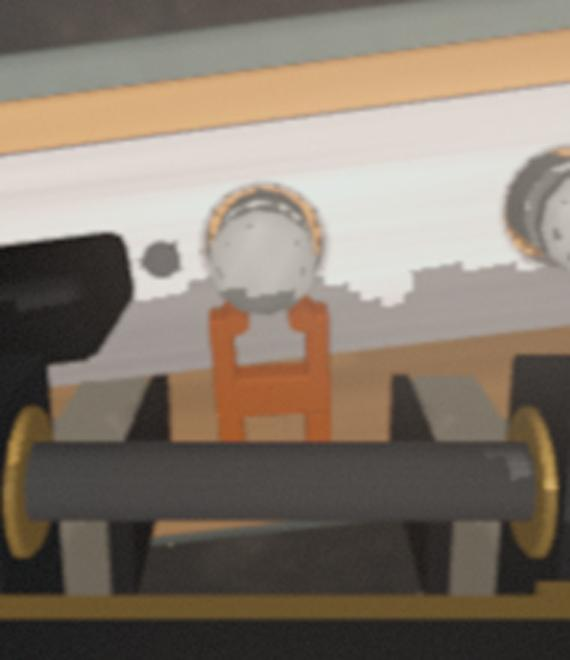

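View pics/c21s.png

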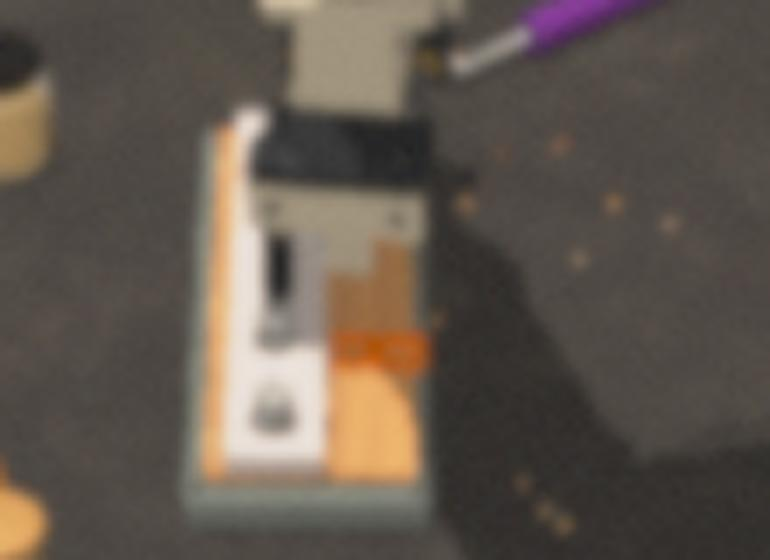

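Call:
jog_arm(motion=[[[0,0,0,0,0,0,0.015],[0,0,0,0,0,0,0.015],[0,0,0,0,0,0,0.015],[0,0,0,0,0,0,0.015],[0,0,0,0,0,0,0.015],[0,0,0,0,0,0,0.015]]], newtons=20)

```text
t: 19.95
eef_pos: [0.6169, -0.0162, 0.0515]
ee_rot: [-3.141, -0.002, -0.189]
force: [0.8, -0.2, 2.6]
width: 0.0216
```

Call:
jog_arm(motion=[[[0,0,-0.01,0,0,0,0.015],[0,0,-0.03,0,0,0,0.015],[0,0,-0.06,0,0,0,0.015],[0,0,-0.1,0,0,0,0.015],[0,0,-0.15,0,0,0,0.015],[0,0,-0.15,0,0,0,0.015]]])

```text
t: 20.55
eef_pos: [0.6203, -0.0161, 0.21]
ee_rot: [-3.138, -0.013, -0.188]
force: [0.8, 0.1, 0.1]
width: 0.0217
```

```bash
python3 - <<'E'
from h import *
s=arm.get_state();im=optics.grab_frame('wrist');save('w22',im);print(s['eef_pos'],s['ee_rot'],s['force'],s['width'])
t=optics.grab_frame('top');save('t22',t)
go([.54,.25,.2],-.19)
E
```

```text
[ 0.6202779  -0.01605786  0.20995887] [-3.13785424 -0.01328323 -0.18790993] [0.79314489 0.13769624 0.09097393] 0.021701737433075775
shift [-0.1258 -0.2468  0.0037] rot [-0.12 -0.28  0.05] rows 5.541048588133496 0.035874696214772135
```

View pics/w22.png

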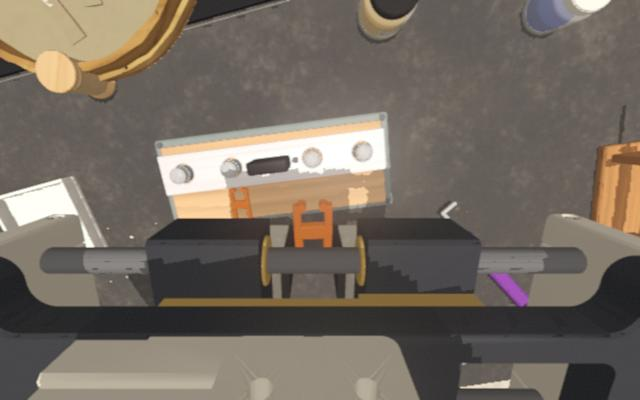

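View pics/t22.png

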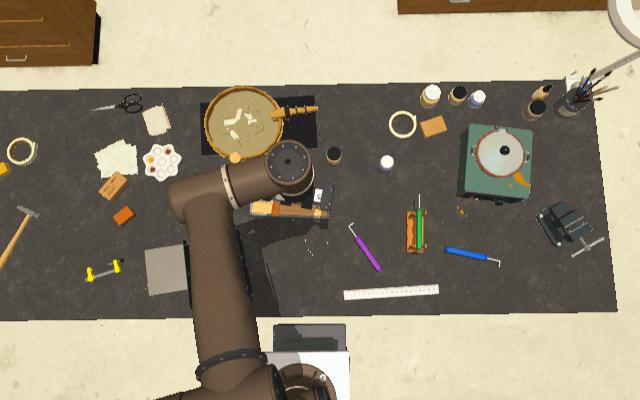

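```bash
python3 - <<'E'
from h import *
go([.55,.31,.2],0)
E
```

```text
shift [-0.1273 -0.3076  0.0038] rot [ -0.09  -0.29 -10.83] rows 6.658560320547697 1.2617488664205518
```

Call:
jog_arm(motion=[[[-0.127,-0.308,0.004,0,0,-10.8,0.015],[-0.127,-0.308,0.004,0,0,-10.8,0.015],[-0.127,-0.308,0.004,0,0,-10.8,0.015],[-0.127,-0.308,0.004,0,0,-10.8,0.015],[-0.127,-0.308,0.004,0,0,-10.8,0.015],[-0.127,-0.308,0.004,0,0,-10.8,0.015],[-0.127,-0.308,0.004,0,0,-10.8,0.015],[-0.127,-0.308,0.004,0,0,-10.8,0.015]]])

```text
t: 21.45
eef_pos: [0.5488, 0.3138, 0.1981]
ee_rot: [3.141, -0.003, 0.003]
force: [-0.3, -2.3, -0.4]
width: 0.0218
```

Call:
jog_arm(motion=[[[0,0,0,0,0,0,0.015],[0,0,0,0,0,0,0.015]]])

```text
t: 21.65
eef_pos: [0.5482, 0.3131, 0.1969]
ee_rot: [3.14, -0.002, 0.003]
force: [-0.7, 1.0, -0.5]
width: 0.0216
```

```bash
python3 - <<'E'
from h import *
s=arm.get_state();im=optics.grab_frame('wrist');save('w23',im);print(s['eef_pos'],s['ee_rot'],abs(s['qd']).max(),s['width'])
np.save('s23.npy',s,allow_pickle=True)
E
```

```text
[0.54824473 0.31314372 0.19693989] [ 3.13994186e+00 -1.59374154e-03  3.17451227e-03] 0.01712566047764686 0.02157677491050945
```

View pics/w23.png

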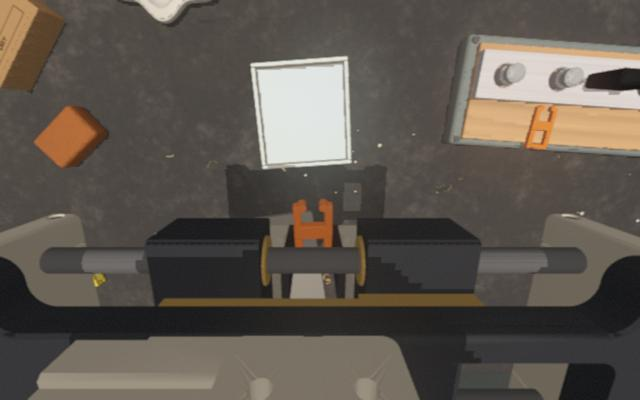

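```bash
python3 - <<'E'
from h import *
s=np.load('s23.npy',allow_pickle=True).item()
C=np.array([cast('wrist',p,.02,s) for p in [(251,64),(348,57),(352,163),(261,168)]]);print(C.round(4),C.mean(0).round(4))
for i in range(4): d=C[(i+1)%4]-C[i];print(np.linalg.norm(d).round(4),np.arctan2(d[1],d[0]).round(3))
R=Ro.from_euler('xyz',s['ee_rot'])
h=s['eef_pos'][2]-.02
for p in [(313,200),(313,246)]: print('clip tool',R.inv().apply(cast('wrist',p,h,s)-s['eef_pos']).round(4))
E
```

```text
[[0.6742 0.3758 0.02  ]
 [0.681  0.2769 0.02  ]
 [0.573  0.2687 0.02  ]
 [0.5671 0.3704 0.02  ]] [0.6238 0.323  0.02  ]
0.0991 -1.502
0.1083 -3.066
0.1018 1.628
0.1072 0.051
clip tool [0.0256 0.0007 0.02  ]
clip tool [-0.003   0.0007  0.02  ]
```

```bash
python3 - <<'E'
from h import *
go([.6435,.3243,.1],.065);go([.6435,.3243,.034],.065)
E
```

```text
shift [ 0.0947 -0.0113  0.0975] rot [ 0.08 -0.12 -3.58] rows 2.728468376902932 0.416918556374862
shift [ 0.0946 -0.0114  0.1635] rot [ 0.08 -0.12 -3.58] rows 3.784877451141387 0.416918556374862
```

Call:
jog_arm(motion=[[[0.0947,-0.0114,0.02,0,0,-3.6,0.015],[0.0947,-0.0114,0.06,0,0,-3.6,0.015],[0.0947,-0.0114,0.1,0,0,-3.6,0.015],[0.0947,-0.0114,0.13,0,0,-3.6,0.015],[0.0947,-0.0114,0.15,0,0,-3.6,0.015],[0.0947,-0.0114,0.16,0,0,-3.6,0.015],[0.0947,-0.0114,0.162,0,0,-3.6,0.015],[0.0947,-0.0114,0.162,0,0,-3.6,0.015]]])

```text
t: 22.5
eef_pos: [0.6442, 0.3241, 0.0365]
ee_rot: [3.141, -0.003, 0.065]
force: [-0.3, -1.7, -0.2]
width: 0.0213
```

```bash
python3 - <<'E'
from h import *
s=arm.get_state();im=optics.grab_frame('wrist');save('w24',im);print(s['eef_pos'],s['ee_rot'],s['force'],s['width'])
crop('w24','c24',150,100,470,320,2.4)
E
```

```text
[0.64423184 0.32411755 0.03653789] [ 3.14065865 -0.00314837  0.06509853] [-0.31789681 -1.68759774 -0.24390444] 0.021325515084577962
```

View pics/c24.png

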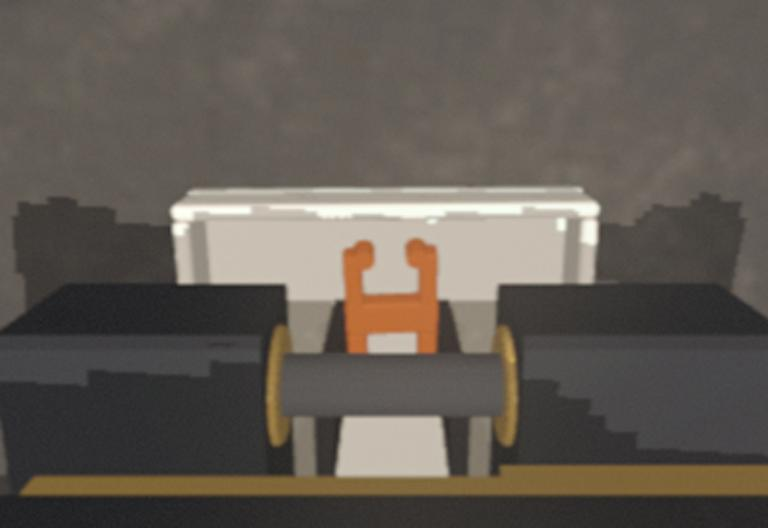

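Call:
jog_arm(motion=[[[0,0,0.002,0,0,0,0.015],[0,0,0.003,0,0,0,0.032],[0,0,0.003,0,0,0,0.032],[0,0,0.003,0,0,0,0.032],[0,0,-0.01,0,0,0,0.032],[0,0,-0.05,0,0,0,0.032],[0,0,-0.1,0,0,0,0.032],[0,0,-0.14,0,0,0,0.032]]])

```text
t: 23.35
eef_pos: [0.6444, 0.3247, 0.1811]
ee_rot: [-3.141, -0.006, 0.066]
force: [0.3, 0.0, 0.3]
width: 0.0318
```

```bash
python3 - <<'E'
from h import *
s=arm.get_state();im=optics.grab_frame('wrist');save('w25',im);print(s['eef_pos'],s['ee_rot'],s['force'],s['width'])
go([.57,.0716,.2],-.1)
E
```

```text
[0.64438024 0.32466941 0.18112092] [-3.14112079 -0.00619811  0.0657573 ] [0.30731654 0.00757081 0.33331432] 0.03177533519714575
shift [-0.0938  0.2487 -0.0133] rot [-0.35 -0.86  9.56] rows 5.323707843253795 1.1181850919037788
```

View pics/w25.png

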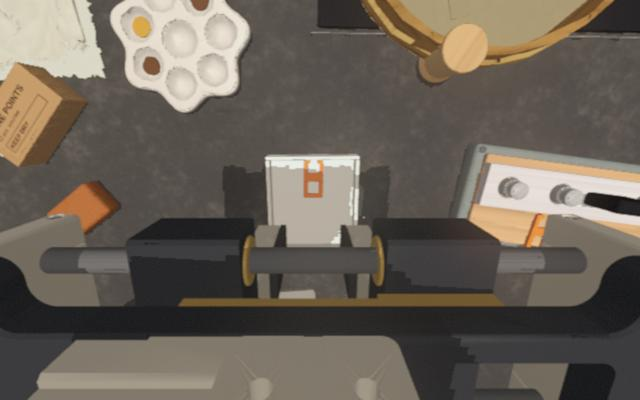

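```bash
python3 - <<'E'
from h import *
go([.611,.0725,.18],-.1)
E
```

```text
shift [-0.0532  0.2507  0.0073] rot [-0.35 -0.86  9.56] rows 5.127241243975092 1.1181850919037788
```

Call:
jog_arm(motion=[[[-0.053,0.251,0.0,0,0,9.5,0.044],[-0.053,0.251,0.0,0,0,9.5,0.044],[-0.053,0.251,0.0,0,0,9.5,0.044],[-0.053,0.251,0.0,0,0,9.5,0.044],[-0.053,0.251,0.0,0,0,9.5,0.044],[-0.053,0.251,0.0,0,0,9.5,0.044],[-0.053,0.251,0.0,0,0,9.5,0.044],[-0.053,0.251,0.0,0,0,9.5,0.044]]])

```text
t: 24.2
eef_pos: [0.6115, 0.0727, 0.1879]
ee_rot: [-3.134, -0.015, -0.099]
force: [0.1, 0.6, -0.4]
width: 0.0441
```

```bash
python3 - <<'E'
from h import *
s=arm.get_state();print(s['eef_pos'],s['ee_rot'])
go([.611,.0725,.11],-.1)
E
```

```text
[0.61146652 0.07266292 0.18788983] [-3.13368873 -0.01540505 -0.09904896]
shift [-0.0016  0.0008  0.0779] rot [-0.45 -0.88  0.06] rows 1.5578279599346172 0.11568391823096133
```

Call:
jog_arm(motion=[[[-0.0016,0.0008,0.03,-0.4,-0.9,0,0.044],[-0.0016,0.0008,0.078,-0.4,-0.9,0,0.044],[-0.0016,0.0008,0.078,-0.4,-0.9,0,0.044],[-0.0016,0.0008,0.078,-0.4,-0.9,0,0.044]]])

```text
t: 24.6
eef_pos: [0.611, 0.0734, 0.1098]
ee_rot: [3.141, 0.002, -0.097]
force: [0.6, 0.1, 0.4]
width: 0.044
```

```bash
python3 - <<'E'
from h import *
s=arm.get_state();im=optics.grab_frame('wrist');save('w26',im);print(s['eef_pos'],s['ee_rot'],abs(s['qd']).max(),s['width'])
go([.611,.0725,.049],-.1)
crop('w26','c26',200,100,430,280,3)
E
```

```text
[0.61103303 0.0734009  0.10975173] [ 3.14077793e+00  2.05328689e-03 -9.70296641e-02] 0.04167863632928647 0.04403582551341074
shift [-0.001   0.0012  0.0623] rot [-0.04 -0.05  0.16] rows 1.2454679640781512 0.02026952353457388
```

View pics/c26.png

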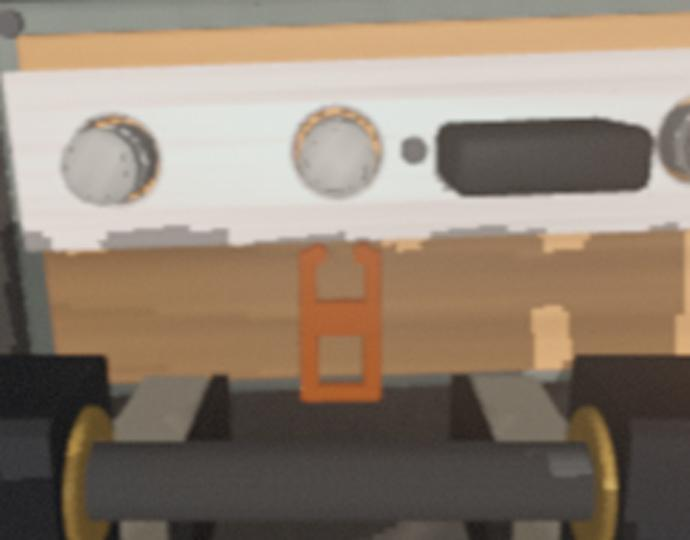

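Call:
jog_arm(motion=[[[-0.001,0.0005,0.03,0,0,0,0.044],[-0.001,0.0005,0.05,0,0,0,0.044],[-0.001,0.0005,0.058,0,0,0,0.044],[-0.001,0.0005,0.062,0,0,0,0.044],[-0.001,0.0005,0.062,0,0,0,0.044]]])

```text
t: 25.15
eef_pos: [0.6119, 0.0736, 0.0504]
ee_rot: [-3.14, -0.002, -0.097]
force: [-0.1, -0.2, 0.4]
width: 0.0439
```

Call:
jog_arm(motion=[[[-0.001,0,0.0015,0,0,0,0.044],[-0.001,0,0.0015,0,0,0,0.044],[-0.001,0,0.0015,0,0,0,0.015],[-0.001,0,0.0015,0,0,0,0.015],[-0.001,0,0.0015,0,0,0,0.015],[-0.001,0,0.0015,0,0,0,0.015],[-0.001,0,0.0015,0,0,0,0.015],[-0.001,0,0.0015,0,0,0,0.015]]], newtons=20)

```text
t: 25.95
eef_pos: [0.6109, 0.0737, 0.049]
ee_rot: [-3.141, -0.002, -0.097]
force: [-0.7, -0.8, 1.9]
width: 0.0219
```

Call:
jog_arm(motion=[[[0,0,-0.01,0,0,0,0.015],[0,0,-0.03,0,0,0,0.015],[0,0,-0.06,0,0,0,0.015],[0,0,-0.1,0,0,0,0.015],[0,0,-0.14,0,0,0,0.015],[0,0,-0.14,0,0,0,0.015]]])

```text
t: 26.55
eef_pos: [0.6138, 0.0743, 0.1962]
ee_rot: [-3.137, -0.012, -0.096]
force: [1.6, 0.3, -0.4]
width: 0.0217
```

```bash
python3 - <<'E'
from h import *
s=arm.get_state();im=optics.grab_frame('wrist');save('w27',im);print(s['eef_pos'],s['ee_rot'],s['width'])
go([.55,.31,.2],.065)
E
```

```text
[0.61376669 0.07434881 0.19623924] [-3.13671258 -0.01234326 -0.09555587] 0.02165521230733258
shift [-0.0846 -0.2288 -0.0066] rot [-0.2  -0.5  -9.24] rows 4.8805146800772174 1.0777418088276
```

View pics/w27.png

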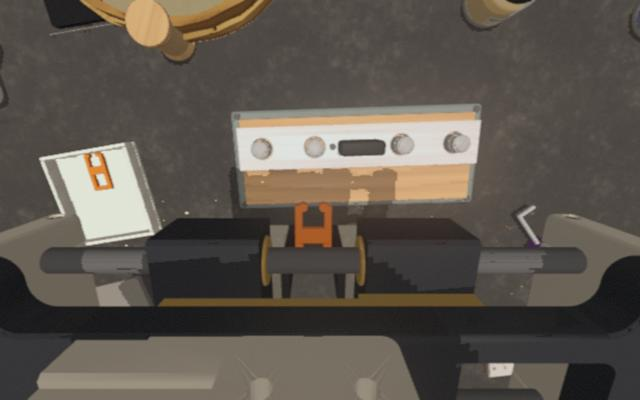

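Call:
jog_arm(motion=[[[-0.085,-0.229,0,0,0,-9.2,0.015],[-0.085,-0.229,0,0,0,-9.2,0.015],[-0.085,-0.229,0,0,0,-9.2,0.015],[-0.085,-0.229,0,0,0,-9.2,0.015],[-0.085,-0.229,0,0,0,-9.2,0.015],[-0.085,-0.229,0,0,0,-9.2,0.015],[-0.085,-0.229,0,0,0,-9.2,0.015],[-0.085,-0.229,0,0,0,-9.2,0.015]]])

```text
t: 27.4
eef_pos: [0.5494, 0.3095, 0.1929]
ee_rot: [-3.14, -0.008, 0.064]
force: [-1.6, -0.1, -1.0]
width: 0.0215
```

```bash
python3 - <<'E'
from h import *
s=arm.get_state();im=optics.grab_frame('wrist');save('w28',im);print(s['eef_pos'],s['ee_rot'],abs(s['qd']).max(),s['width'])
np.save('s28.npy',s,allow_pickle=True)
crop('w28','c28',200,20,400,230,2.8)
go([.5965,.3212,.034],.065)
E
```

```text
[0.5494261  0.3094605  0.19285223] [-3.13968853 -0.00804381  0.06397521] 0.017336304594341413 0.02149562270949223
shift [ 0.0461 -0.0088  0.1595] rot [-0.12 -0.48 -0.1 ] rows 3.3246038119486934 0.05854345421317202
```

View pics/c28.png

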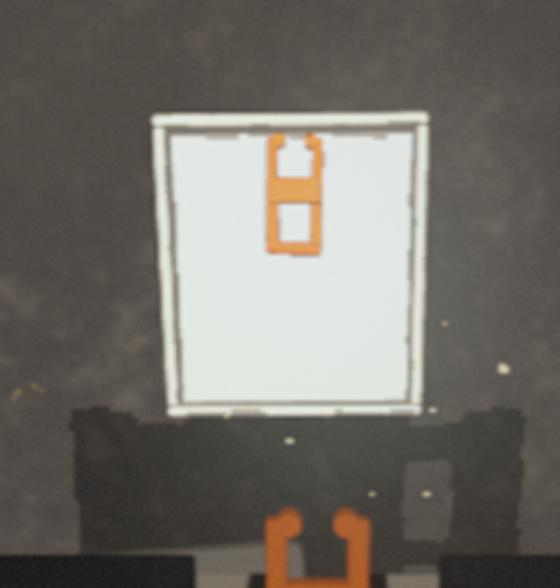

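Call:
jog_arm(motion=[[[0.046,-0.0088,0.03,0,-0.4,0,0.015],[0.046,-0.0088,0.07,0,-0.4,0,0.015],[0.046,-0.0088,0.11,0,-0.4,0,0.015],[0.046,-0.0088,0.14,0,-0.4,0,0.015],[0.046,-0.0088,0.155,0,-0.4,0,0.015],[0.046,-0.0088,0.161,0,-0.4,0,0.015],[0.046,-0.0088,0.163,0,-0.4,0,0.015],[0.046,-0.0088,0.163,0,-0.4,0,0.015]]])

```text
t: 28.25
eef_pos: [0.5972, 0.3217, 0.0319]
ee_rot: [-3.138, -0.003, 0.063]
force: [0.5, 0.1, -0.5]
width: 0.0218
```

Call:
jog_arm(motion=[[[0,0,0.001,0,0,0,0.015],[0,0,0.001,0,0,0,0.032],[0,0,0.001,0,0,0,0.032],[0,0,0.001,0,0,0,0.032],[0,0,-0.01,0,0,0,0.032],[0,0,-0.05,0,0,0,0.032],[0,0,-0.1,0,0,0,0.032],[0,0,-0.16,0,0,0,0.032]]])

```text
t: 29.05
eef_pos: [0.5965, 0.3208, 0.1841]
ee_rot: [-3.139, -0.003, 0.063]
force: [1.2, 0.5, 0.5]
width: 0.0318
```

```bash
python3 - <<'E'
from h import *
s=arm.get_state();print(s['eef_pos'],s['ee_rot'])
go([.54,.31,.2],0.0)
save('t29',optics.grab_frame('top'));crop('t29','c29',130,160,350,310,3.6)
go([.58,.0235,.2],-.061)
E
```

```text
[0.59648866 0.32078133 0.18414618] [-3.13890942e+00 -2.79444708e-03  6.34678966e-02]
shift [-0.057   0.0071 -0.016 ] rot [-0.16 -0.16  3.64] rows 1.1930714967662375 0.424147031920071
shift [-0.0396  0.2974 -0.0083] rot [-0.57 -0.83  7.22] rows 6.00255347508695 0.8485858442009537
```

View pics/c29.png

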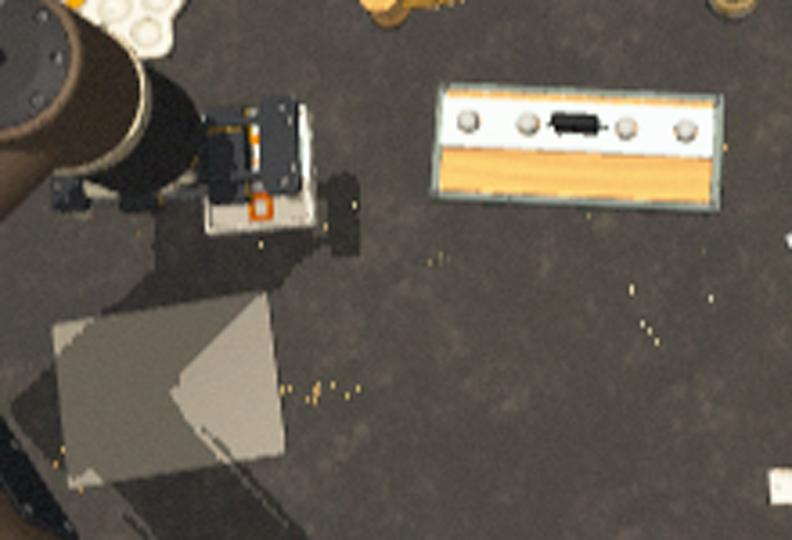

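```bash
python3 - <<'E'
from h import *
s=np.load('s19.npy',allow_pickle=True).item()
print(cast('wrist',(220+376/5,70+75/5),.072,s))
go([.6545,.0235,.2],-1.632)
E
```

```text
[0.65387553 0.02323125 0.072     ]
shift [ 0.0347  0.3022 -0.0073] rot [-1.12 -0.2  97.23] rows 6.08618785457305 11.319641721658366
```

Call:
jog_arm(motion=[[[0.035,0.302,-0.01,0,0,97,0.04],[0.035,0.302,-0.01,0,0,97,0.04],[0.035,0.302,-0.01,0,0,97,0.04],[0.035,0.302,-0.01,0,0,97,0.04],[0.035,0.302,-0.01,0,0,97,0.04],[0.035,0.302,-0.01,0,0,97,0.04],[0.035,0.302,-0.01,0,0,97,0.04],[0.035,0.302,-0.01,0,0,97,0.04]]])

```text
t: 29.9
eef_pos: [0.655, 0.0213, 0.2035]
ee_rot: [-3.127, 0.005, -1.146]
force: [-0.6, 0.9, -0.5]
width: 0.0401
```

```bash
python3 - <<'E'
from h import *
s=arm.get_state();print(s['eef_pos'],s['ee_rot'],s['q'])
go([.6545,.0235,.18],-1.632)
E
```

```text
[0.65495447 0.02128037 0.20353208] [-3.12725649  0.00492378 -1.14610818] [ 0.32592645  0.34997214 -0.10369884 -0.00707143 -1.10335432  0.10186936]
shift [-0.0021 -0.0002  0.0235] rot [-0.74  0.48 27.84] rows 0.47281801353424513 3.2422358197937946
```

Call:
jog_arm(motion=[[[-0.002,0,0.01,-0.7,0.5,27.8,0.04],[-0.002,0,0.023,-0.7,0.5,27.8,0.04],[-0.002,0,0.023,-0.7,0.5,27.8,0.04],[-0.002,0,0.023,-0.7,0.5,27.8,0.04],[-0.002,0,0.023,-0.7,0.5,27.8,0.04],[-0.002,0,0.023,-0.7,0.5,27.8,0.04]]])

```text
t: 30.5
eef_pos: [0.6545, 0.0234, 0.181]
ee_rot: [-3.14, -0.0, -1.63]
force: [0.3, 0.3, 0.8]
width: 0.0399
```

```bash
python3 - <<'E'
from h import *
s=arm.get_state();im=optics.grab_frame('wrist');save('w30',im);print(s['eef_pos'],s['ee_rot'],abs(s['qd']).max())
go([.6545,.0235,.12],-1.632)
E
```

```text
[0.65448481 0.02338701 0.18103327] [-3.14023557e+00 -3.94289462e-05 -1.62952464e+00] 0.0032707914417872174
shift [-0.0001  0.      0.061 ] rot [-0.08 -0.    0.13] rows 1.219845409754007 0.01748182433622595
```

View pics/w30.png

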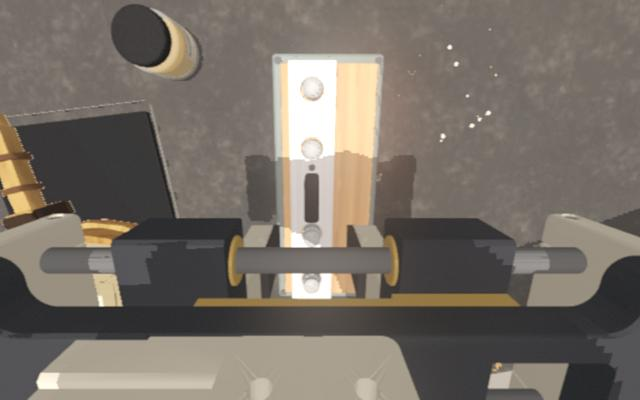

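Call:
jog_arm(motion=[[[0,0,0.04,0,0,0.1,0.04],[0,0,0.08,0,0,0.1,0.04],[0,0,0.105,0,0,0.1,0.04],[0,0,0.114,0,0,0.1,0.04],[0,0,0.117,0,0,0.1,0.04],[0,0,0.117,0,0,0.1,0.04]]])

```text
t: 31.15
eef_pos: [0.6553, 0.0235, 0.0649]
ee_rot: [-3.139, 0.0, -1.631]
force: [-0.1, 0.2, 0.8]
width: 0.0402
```

Call:
jog_arm(motion=[[[0,0,0,0,0,0,0.01],[0,0,0,0,0,0,0.01],[0,0,0,0,0,0,0.01],[0,0,0,0,0,0,0.01],[0,0,0,0,0,0,0.01],[0,0,0,0,0,0,0.01],[0,0,0,0,0,0,0.01]]], newtons=40)

```text
t: 31.85
eef_pos: [0.6558, 0.0236, 0.0656]
ee_rot: [-3.138, 0.0, -1.631]
force: [-1.2, 1.0, 5.9]
width: 0.0137
```

Call:
jog_arm(motion=[[[0,0,-0.004,0,0,0,0.01],[0,0,-0.01,0,0,0,0.01],[0,0,-0.018,0,0,0,0.01],[0,0,-0.026,0,0,0,0.01],[0,0,-0.036,0,0,0,0.01],[0,0,-0.05,0,0,0,0.01],[0,0,-0.07,0,0,0,0.01],[0,0,-0.08,0,0,0,0.01]]], newtons=50)

```text
t: 32.65
eef_pos: [0.6565, 0.0237, 0.1485]
ee_rot: [-3.135, 0.001, -1.63]
force: [0.7, 0.3, -3.1]
width: 0.0138
```

```bash
python3 - <<'E'
from h import *
s=arm.get_state();im=optics.grab_frame('wrist');save('w31',im);print(s['eef_pos'],s['ee_rot'],s['width'],s['force'])
save('s31',optics.grab_frame('side'));crop('s31','c31s',260,150,420,280,4)
save('t31',optics.grab_frame('top'));crop('t31','c31t',130,160,350,310,3.6)
E
```

```text
[0.65646079 0.02374922 0.14845178] [-3.13507860e+00  9.93745865e-04 -1.63027390e+00] 0.01378085099216514 [ 0.73287167  0.28627041 -3.14168381]
```

View pics/w31.png

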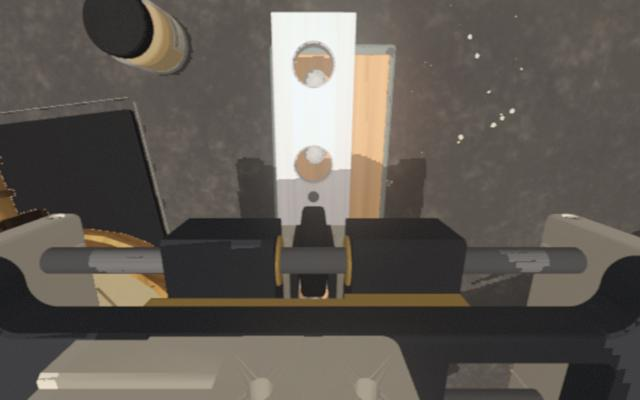

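View pics/c31s.png

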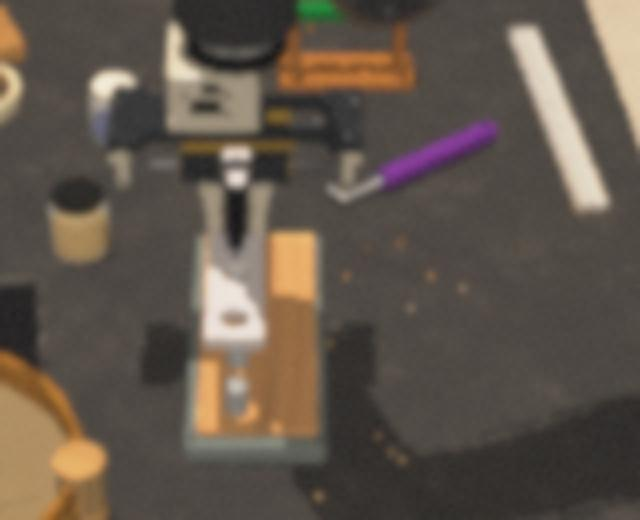

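View pics/c31t.png

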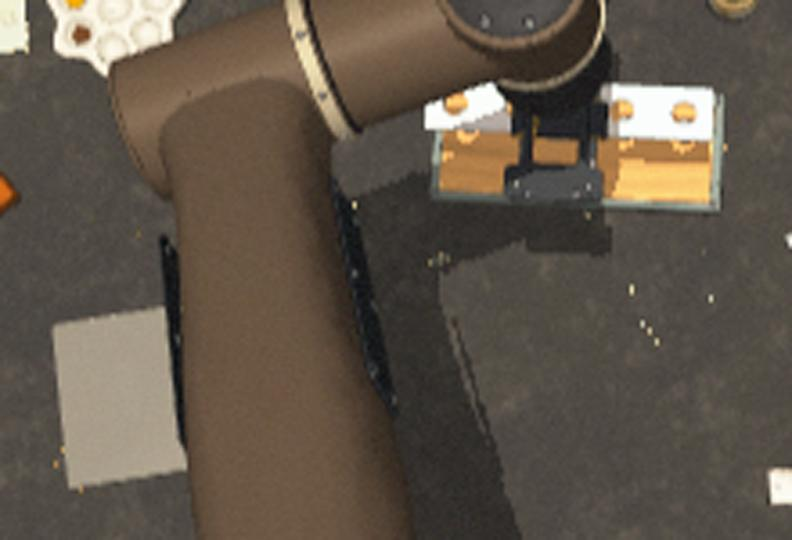

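```bash
python3 - <<'E'
from h import *
C=np.array([cast('top',(130+u/3.6,160+v/3.6),.008) for u,v in [(53,325),(266,292),(285,453),(70,488)]]);c=C.mean(0);print(C.round(4),c.round(4))
for i in range(4): d=C[(i+1)%4]-C[i];print(np.linalg.norm(d).round(4),np.arctan2(d[1],d[0]).round(3))
go([.5,.25,.16],-1.45)
E
```

```text
[[0.4834 0.5108 0.008 ]
 [0.5108 0.3145 0.008 ]
 [0.3638 0.2933 0.008 ]
 [0.3353 0.4883 0.008 ]] [0.4233 0.4017 0.008 ]
0.1982 -1.432
0.1484 -2.998
0.1971 1.716
0.1497 0.151
shift [-0.2165  0.169  -0.014 ] rot [ -0.31   0.04 -10.36] rows 5.500478089994528 1.2062001896796863
```

Call:
jog_arm(motion=[[[-0.216,0.169,-0.014,0,0,-10.4,0.01],[-0.216,0.169,-0.014,0,0,-10.4,0.01],[-0.216,0.169,-0.014,0,0,-10.4,0.01],[-0.216,0.169,-0.014,0,0,-10.4,0.01],[-0.216,0.169,-0.014,0,0,-10.4,0.01],[-0.216,0.169,-0.014,0,0,-10.4,0.01],[-0.216,0.169,-0.014,0,0,-10.4,0.01],[-0.216,0.169,-0.014,0,0,-10.4,0.01]]])

```text
t: 33.6
eef_pos: [0.4992, 0.2498, 0.1593]
ee_rot: [-3.137, -0.0, -1.448]
force: [0.2, 0.9, -3.7]
width: 0.0138
```

```bash
python3 - <<'E'
from h import *
s=arm.get_state();im=optics.grab_frame('wrist');save('w32',im);print(s['eef_pos'],s['ee_rot'],s['width'],s['force'])
save('t32',optics.grab_frame('top'));crop('t32','c32t',130,160,350,310,3.6)
go([.4225,.399,.13],-1.429)
E
```

```text
[0.49921995 0.24979937 0.15933919] [-3.13723370e+00 -3.67100324e-04 -1.44756683e+00] 0.013848811567107407 [ 0.18757922  0.88793923 -3.67963699]
shift [-0.1585  0.0589  0.029 ] rot [-0.26 -0.03 -1.19] rows 3.4304237347951796 0.1412149247211316
```

View pics/c32t.png

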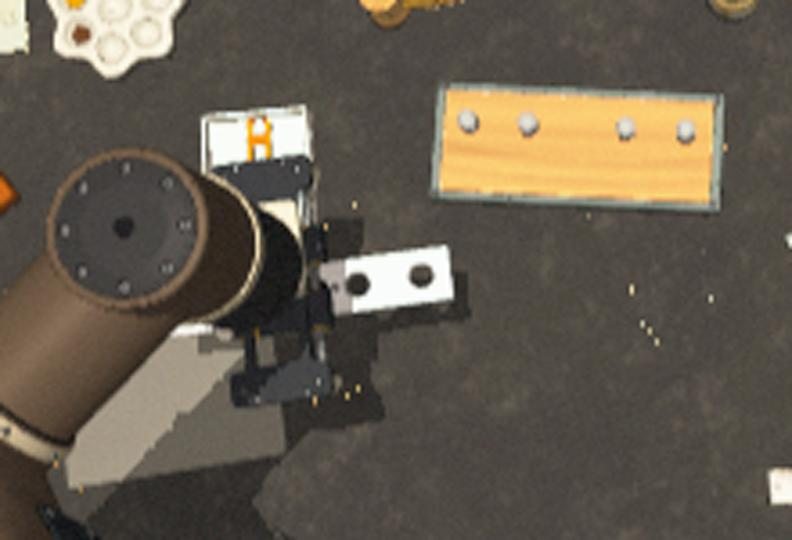

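View pics/w32.png

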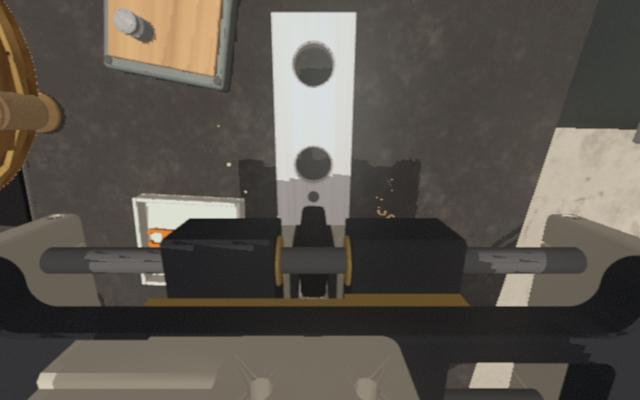

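Call:
jog_arm(motion=[[[-0.1585,0.059,0.02,-0.2,0,-1.2,0.01],[-0.1585,0.059,0.02,-0.2,0,-1.2,0.01],[-0.1585,0.059,0.02,-0.2,0,-1.2,0.01],[-0.1585,0.059,0.03,-0.2,0,-1.2,0.01],[-0.1585,0.059,0.03,-0.2,0,-1.2,0.01],[-0.1585,0.059,0.03,-0.2,0,-1.2,0.01],[-0.1585,0.059,0.03,-0.2,0,-1.2,0.01]]])

```text
t: 34.4
eef_pos: [0.4232, 0.3979, 0.1289]
ee_rot: [-3.141, -0.001, -1.43]
force: [-0.2, -0.2, -2.6]
width: 0.0137
```

```bash
python3 - <<'E'
from h import *
s=arm.get_state();im=optics.grab_frame('wrist');save('w33',im);print(s['eef_pos'],s['ee_rot'],s['width'],s['force'])
save('t33',optics.grab_frame('top'));crop('t33','c33t',130,160,350,310,3.6)
save('s33',optics.grab_frame('side'));crop('s33','c33s',320,230,520,390,4)
go([.4225,.399,.056],-1.429)
E
```

```text
[0.42315396 0.39790471 0.12892437] [-3.14083664e+00 -1.07286645e-03 -1.43016304e+00] 0.013658829510022067 [-0.18431104 -0.15283256 -2.63811508]
shift [-0.0009  0.0006  0.0734] rot [-0.07 -0.01 -0.07] rows 1.4681498770656676 0.012332794459893378
```

View pics/c33t.png

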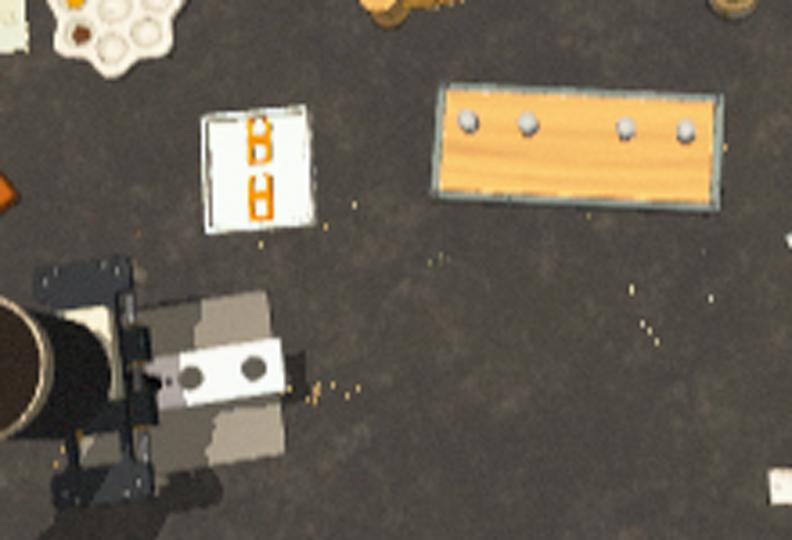

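View pics/w33.png

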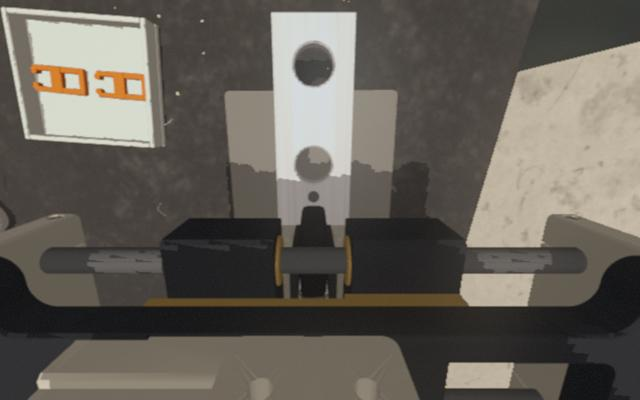

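View pics/c33s.png

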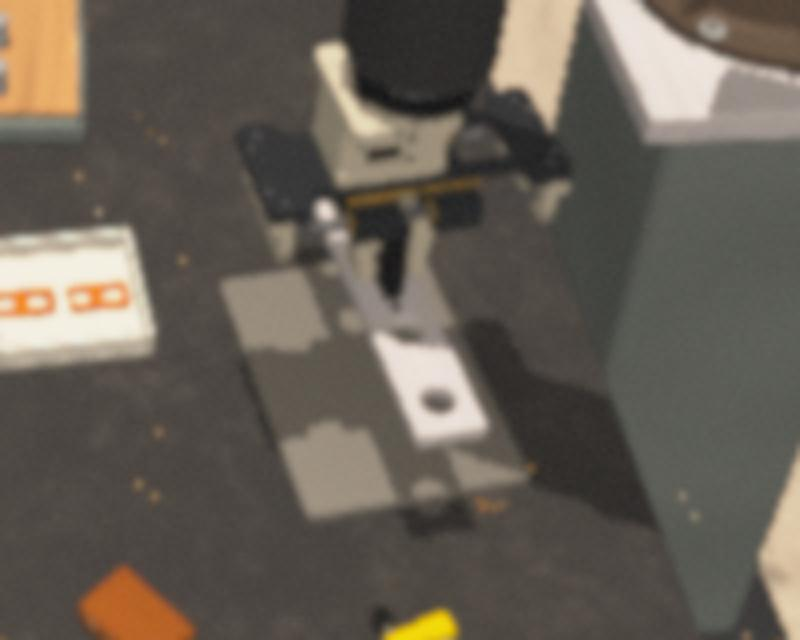

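```bash
python3 - <<'E'
from h import *
s=arm.get_state();R=Ro.from_euler('xyz',s['ee_rot'])
for p in [(226,92),(396,91)]: print(R.inv().apply(cast('wrist',p,.008,s)-s['eef_pos']).round(4))
print(R.inv().apply(cast('wrist',(313,14),s['eef_pos'][2]-.0653+.036,s)-s['eef_pos']).round(4))
E
```

```text
[ 0.0944 -0.0744  0.1215]
[0.0952 0.0717 0.1213]
[0.1235 0.0003 0.0293]
```

Call:
jog_arm(motion=[[[-0.003,-0.001,0.03,0,0,0,0.01],[-0.003,-0.001,0.055,0,0,0,0.01],[-0.003,-0.001,0.068,0,0,0,0.01],[-0.003,-0.001,0.074,0,0,0,0.01],[-0.003,-0.001,0.078,0,0,0,0.01],[-0.003,-0.001,0.079,0,0,0,0.01],[-0.003,-0.001,0.079,0,0,0,0.01]]])

```text
t: 35.25
eef_pos: [0.4241, 0.4018, 0.0511]
ee_rot: [-3.139, 0.001, -1.43]
force: [0.0, -0.4, -2.6]
width: 0.0141
```

```bash
python3 - <<'E'
from h import *
s=arm.get_state();print(s['eef_pos'],s['ee_rot'],s['force'])
E
```

```text
[0.42414046 0.40175799 0.05114648] [-3.13945815e+00  7.56511655e-04 -1.43022025e+00] [ 0.02947336 -0.35208503 -2.55611886]
```

Still hanging (−2.6 N), about 3–4 mm to go.

Call:
jog_arm(motion=[[[0,0,0.001,0,0,0,0.01],[0,0,0.002,0,0,0,0.01],[0,0,0.003,0,0,0,0.01],[0,0,0.004,0,0,0,0.01],[0,0,0.004,0,0,0,0.01]]])

```text
t: 35.75
eef_pos: [0.4242, 0.4018, 0.0476]
ee_rot: [-3.139, 0.001, -1.43]
force: [-2.3, -1.2, 1.8]
width: 0.0134
```

Contact (force now positive). Open and rise.

Call:
jog_arm(motion=[[[0,0,0,0,0,0,0.04],[0,0,0,0,0,0,0.04],[0,0,0,0,0,0,0.04],[0,0,0,0,0,0,0.04],[0,0,-0.02,0,0,0,0.04],[0,0,-0.06,0,0,0,0.04],[0,0,-0.11,0,0,0,0.04],[0,0,-0.16,0,0,0,0.04]]])

```text
t: 36.55
eef_pos: [0.4236, 0.4012, 0.2091]
ee_rot: [-3.14, -0.0, -1.43]
force: [0.9, 1.0, 0.5]
width: 0.0396
```

```bash
python3 - <<'E'
from h import *
go([.45,.15,.3],-1.43)
E
```

```text
shift [ 0.2524  0.009  -0.0909] rot [-0.11 -0.    0.01] rows 5.368842098315585 0.012324148305747164
```

Call:
jog_arm(motion=[[[0.252,0.0,-0.09,0,0,0,0.04],[0.252,0.0,-0.09,0,0,0,0.04],[0.252,0.0,-0.09,0,0,0,0.04],[0.252,0.0,-0.09,0,0,0,0.04],[0.252,0.0,-0.09,0,0,0,0.04],[0.252,0.0,-0.09,0,0,0,0.04],[0.252,0.0,-0.09,0,0,0,0.04]]])

```text
t: 37.25
eef_pos: [0.4593, 0.1496, 0.3007]
ee_rot: [-3.137, 0.001, -1.433]
force: [-0.4, 0.1, 0.6]
width: 0.0403
```

```bash
python3 - <<'E'
from h import *
save('t34',optics.grab_frame('top'));save('s34',optics.grab_frame('side'))
crop('t34','c34t',130,130,450,310,2.5);crop('s34','c34s',220,120,480,380,2.3)
im=cv2.imread('pics/t34.png')[:,:,::-1].copy()
green('top',None,im,box=(395,190,440,265))
E
```

```text
top [417 209   5  40 196] ends [ 0.4715 -0.3831  0.084 ] [ 0.5953 -0.3891  0.084 ] len 0.1239 mid [ 0.5334 -0.3861  0.084 ] yaw -0.0484
```

View pics/c34t.png

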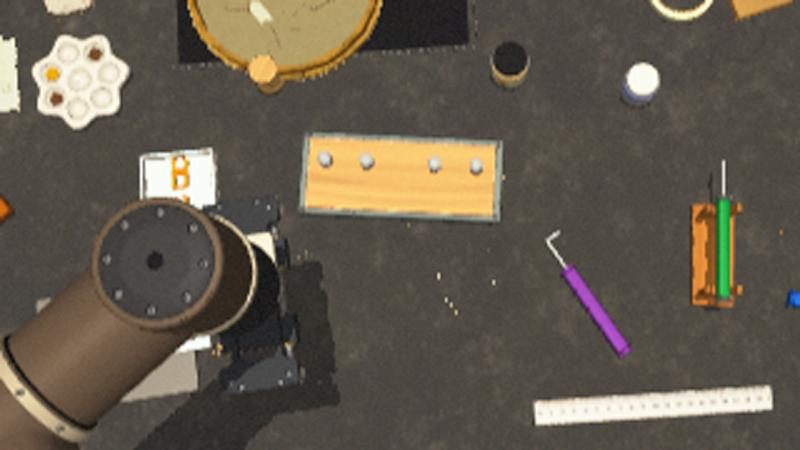

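View pics/c34s.png

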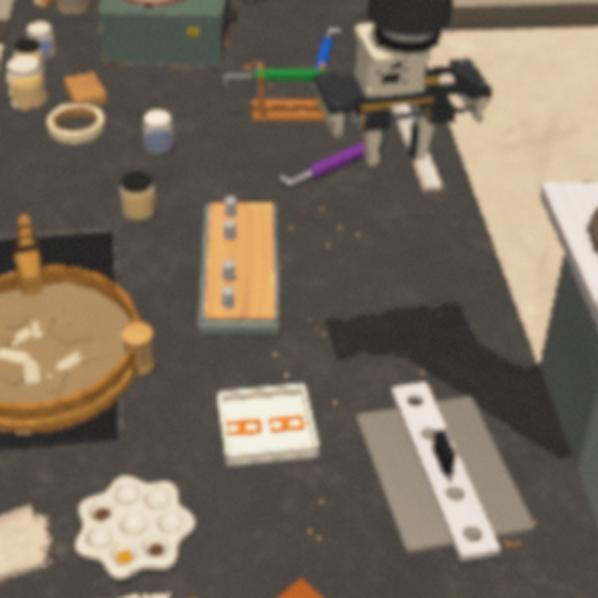

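```bash
python3 - <<'E'
from h import *
f=lambda u,v:(220+u/2.3,120+v/2.3)
sh=np.array([cast('side',f(*p),.008) for p in [(357,418),(472,398),(533,525),(408,550)]]);b=np.array([cast('side',f(*p),.018) for p in [(393,388),(427,382),(498,550),(462,558)]])
print(sh.mean(0),b.mean(0),np.linalg.norm(b[0]-b[3]))
crop('s34','c35',300,120,400,190,4);crop('s0','c36',300,120,400,190,4)
cv2.imwrite('pics/c37.png',np.hstack([cv2.imread('pics/c36.png'),cv2.imread('pics/c35.png')]))
E
```

```text
[0.42146572 0.40528794 0.008     ] [0.42135015 0.40492792 0.018     ] 0.25189137815280155[ WARN:0@1.400] global loadsave.cpp:275 findDecoder imread_('pics/s0.png'): can't open/read file: check file path/integrity
Traceback (most recent call last):
  File "h.py", line 22, in crop
    im=cv2.imread('pics/'+src+'.png')[y0:y1,x0:x1]
       ~~~~~~~~~~~~~~~~~~~~~~~~~~~~~~^^^^^^^^^^^^^
TypeError: 'NoneType' object is not subscriptable
```

```bash
python3 - <<'E'
from h import *
crop('side0','c36',300,120,400,190,4);crop('s34','c35',300,120,400,190,4)
cv2.imwrite('pics/c37.png',np.hstack([cv2.imread('pics/c36.png'),cv2.imread('pics/c35.png')]))
E
```

```text
(no output)
```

View pics/c37.png

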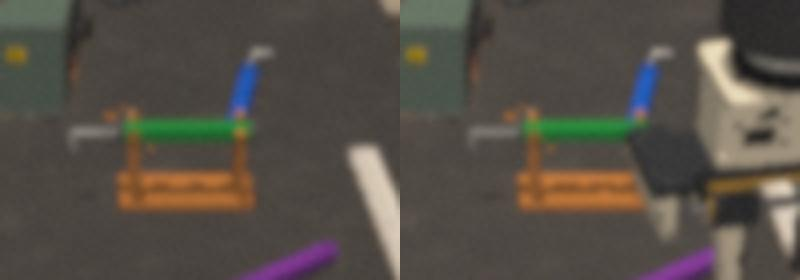

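The pick hangs as it did at the start, level and at the same height. Everything is in place, so I am handing in.

```bash
python3 - <<'E'
from station import arm
print(arm.job_done(), arm.get_state()['t'])
E
```

```text
the job is handed in; nothing more can be done
the job is handed in; nothing more can be done
```

The job is done and handed in after about 38 s of robot time. No verdict is reported.

- **Clips:** only clips 2 and 3 were there, and I pulled both out of their grooves with the green hooked pick. I then gripped each loose clip off the panel and set it in the tray. The last views show both lying flat in the tray.
- **Keeper bar:** I lifted it straight off its studs and laid it along the sheet's long axis. The side camera puts its centre within about 1 mm of the sheet's centre. The top camera's view of it was blocked by the arm.
- **Pick:** it hangs in its rack again, level and at its first height. The top camera puts it about 1.5 mm to one side of where it started. The side camera could only see part of the rack, because the gripper was in the way.
- **Bystanders:** the jars look undisturbed in the last views. I did not check the spool on its own; the only wooden cylinder I saw stands beside the pan and also looks undisturbed. I never went near the blue and purple look-alike picks. I saw no shift of the tray or sheet.

Two things did not go as planned. Clip 2 could not be dragged flat because the pick slipped over it, so I picked it up leaning on the bar. Also, the top and wrist cameras disagreed by 2 to 3 mm, so I made the fine fits from the wrist view.

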